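Nest folded channels in the strapping jig and bed the pack

TASK

Make up a pack of folded steel channels for strapping: lay every open-up channel in a station of the blue jig, side by side with no station left empty between them, then set every open-down channel astride two neighbours so that its flanges hang down inside both, fully home and level, ends in line with those below. When the pack is complete, pull the jig's sprung press arm right down until its pad bears firmly on the pack, hold it for a second, and ease it back up slowly, under control all the way to its upright rest. Keep each channel the way up it lies, and leave the brush, hammer and tube offcut alone.

Things in the scene. Friction and masses are not known exactly. Their poses are not given: they have to be found in the camera images.
- jig: Fixed blue steel strapping jig. Origin on the bench under the floor's middle; x along the channels towards the arm's pivot, y across the 4 stations, z up. Floor 30 mm up: two strips, x = 15 to 67 mm either side, strap gap between. Overall y +-165 mm; front lip at x = -67 mm; behind, a 40 mm high pivot beam at x = 145 mm, cheeks to z = 112 mm. Open-down channels go midway in y between neighbouring stations.
- station0 (a point): Centre of station 0 on the jig's floor, 30 mm above the bench (jig x = 0, y = -123 mm); axes as the jig's. A station is 62 mm wide (y) by 118 mm (x), between bars 20 mm wide and lips, all 8 mm high above the floor; pitch 82 mm. A channel lies with its length along x, 26 mm clear of its neighbour.
- station1 (a point): Centre of station 1 on the jig's floor, 30 mm above the bench (jig x = 0, y = -41 mm); axes as the jig's. A station is 62 mm wide (y) by 118 mm (x), between bars 20 mm wide and lips, all 8 mm high above the floor; pitch 82 mm. A channel lies with its length along x, 26 mm clear of its neighbour.
- station2 (a point): Centre of station 2 on the jig's floor, 30 mm above the bench (jig x = 0, y = 41 mm); axes as the jig's. A station is 62 mm wide (y) by 118 mm (x), between bars 20 mm wide and lips, all 8 mm high above the floor; pitch 82 mm. A channel lies with its length along x, 26 mm clear of its neighbour.
- station3 (a point): Centre of station 3 on the jig's floor, 30 mm above the bench (jig x = 0, y = 123 mm); axes as the jig's. A station is 62 mm wide (y) by 118 mm (x), between bars 20 mm wide and lips, all 8 mm high above the floor; pitch 82 mm. A channel lies with its length along x, 26 mm clear of its neighbour.
- press_arm (a joint): Sprung press arm, radians: 0 = upright at its stop (rest), grows as it is pulled over to the jig's -x side; about 1.57 = level, pad bearing on open-down channels that are fully home; stop at 1.66. About 4 N at the T-bar starts it, about 8 N holds it level; each further 10 N there presses the pack with about 16 N. Let go, it flies back.
- pivot (a point): Pivot of the press arm: hinge axis along the jig's y, at jig x = 145 mm, 92 mm above the bench; axes as the jig's.
- t_bar (a point): Middle of the T-bar at the arm's end, 228 mm from the pivot on the arm's centre line: round rubber bar, 20 mm diameter, 150 mm long, along the jig's y, free to turn in a grip that follows the arc. The arm is a 25 mm square tube at its middle: grip the bar 45 mm to either side, fingers closing across it. z points along the arm away from the pivot, y as the jig's.
- press_pad (a point): Middle of the face of the press pad, a rubber-faced bar 300 mm long (jig's y) and 24 mm wide, 145 mm from the pivot and 24 mm in front of the arm's centre line; it comes down level across the middle of the channels.
- up1: Folded channel lying open-up, bare steel: 100 mm long (x), 56 mm wide (y), 35 mm high, web and both flanges 3 mm thick, web at the bottom, about 0.28 kg. Origin at the centre of its underside, z up. May be absent (three or four of the open-up ones are present).
- up2: Folded channel lying open-up, bare steel: 100 mm long (x), 56 mm wide (y), 35 mm high, web and both flanges 3 mm thick, web at the bottom, about 0.28 kg. Origin at the centre of its underside, z up. May be absent (three or four of the open-up ones are present).
- up3: Folded channel lying open-up, bare steel: 100 mm long (x), 56 mm wide (y), 35 mm high, web and both flanges 3 mm thick, web at the bottom, about 0.28 kg. Origin at the centre of its underside, z up. May be absent (three or four of the open-up ones are present).
- up4: Folded channel lying open-up, bare steel: 100 mm long (x), 56 mm wide (y), 35 mm high, web and both flanges 3 mm thick, web at the bottom, about 0.28 kg. Origin at the centre of its underside, z up. May be absent (three or four of the open-up ones are present).
- down1: Folded channel of the same size lying open-down (web on top, standing on its two flange edges). Origin at the centre of its footprint, level with the flange edges, z up. Nested fully home it stands 33 mm above the bench, top at 68 mm. May be absent (one or two of the open-down ones are present).
- down2: Folded channel of the same size lying open-down (web on top, standing on its two flange edges). Origin at the centre of its footprint, level with the flange edges, z up. Nested fully home it stands 33 mm above the bench, top at 68 mm. May be absent (one or two of the open-down ones are present).
- wire_brush: Bystander: wire brush, 240 mm long, wooden back. Leave alone.
- chipping_hammer: Bystander: chipping hammer, 210 mm long. Leave alone.
- tube_offcut: Bystander: offcut of 40 mm square blue tube, 140 mm long. Leave alone.
There are look-alikes about, which are no part of the job. What is shaped like the down2 but red is not meant. Leave any brown look-alike of the down1 alone.

How it is judged:
On the way, in this order (a step that is already met when the one before it is completed fails the run):
1. every open-up channel lies flat in a station, none empty between them, and every open-down channel sits level astride two neighbours (z of up1 in the frame of jig between 0.027 and 0.033 m and angle between each of up1, up2, up3, up4, down1, down2's own z axis and vertical below 0.04 rad and angle between the x axis of each of up1, up2, up3, up4 and the x axis of jig, either way round below 0.12 rad and (horizontal distance between up1 and station0 below 0.013 m or horizontal distance between up1 and station1 below 0.013 m or horizontal distance between up1 and station2 below 0.013 m or horizontal distance between up1 and station3 below 0.013 m) and z of up2 in the frame of jig between 0.027 and 0.033 m and (horizontal distance between up2 and station0 below 0.013 m or horizontal distance between up2 and station1 below 0.013 m or horizontal distance between up2 and station2 below 0.013 m or horizontal distance between up2 and station3 below 0.013 m) and z of up3 in the frame of jig between 0.027 and 0.033 m and (horizontal distance between up3 and station0 below 0.013 m or horizontal distance between up3 and station1 below 0.013 m or horizontal distance between up3 and station2 below 0.013 m or horizontal distance between up3 and station3 below 0.013 m) and z of up4 in the frame of jig between 0.027 and 0.033 m and (horizontal distance between up4 and station0 below 0.013 m or horizontal distance between up4 and station1 below 0.013 m or horizontal distance between up4 and station2 below 0.013 m or horizontal distance between up4 and station3 below 0.013 m) and z of down1 in the frame of jig between 0.0313 and 0.036 m and angle between the x axis of each of down1, down2 and the x axis of jig, either way round below 0.15 rad and x of down1 in the frame of jig between -0.018 and 0.018 m and ((y of down1 in the frame of jig between -0.094 and -0.07 m and horizontal distance between any of up1, up2, up3, up4 and station0 below 0.013 m and horizontal distance between any of up1, up2, up3, up4 and station1 below 0.013 m) or (y of down1 in the frame of jig between -0.012 and 0.012 m and horizontal distance between any of up1, up2, up3, up4 and station1 below 0.013 m and horizontal distance between any of up1, up2, up3, up4 and station2 below 0.013 m) or (y of down1 in the frame of jig between 0.07 and 0.094 m and horizontal distance between any of up1, up2, up3, up4 and station2 below 0.013 m and horizontal distance between any of up1, up2, up3, up4 and station3 below 0.013 m)) and z of down2 in the frame of jig between 0.0313 and 0.036 m and x of down2 in the frame of jig between -0.018 and 0.018 m and ((y of down2 in the frame of jig between -0.094 and -0.07 m and horizontal distance between any of up1, up2, up3, up4 and station0 below 0.013 m and horizontal distance between any of up1, up2, up3, up4 and station1 below 0.013 m) or (y of down2 in the frame of jig between -0.012 and 0.012 m and horizontal distance between any of up1, up2, up3, up4 and station1 below 0.013 m and horizontal distance between any of up1, up2, up3, up4 and station2 below 0.013 m) or (y of down2 in the frame of jig between 0.07 and 0.094 m and horizontal distance between any of up1, up2, up3, up4 and station2 below 0.013 m and horizontal distance between any of up1, up2, up3, up4 and station3 below 0.013 m)) and horizontal distance between any of up1, up2, up3, up4 and station1 below 0.013 m and horizontal distance between any of up1, up2, up3, up4 and station2 below 0.013 m), for 0.3 s.
2. the press arm is pulled down so that its pad bears on the complete pack with more than 5 N, for half a second (all of step 1 and value of joint press_arm above 1.45 rad and (contact force between press_arm and down1 above 5 N or contact force between press_arm and down2 above 5 N)), for 0.5 s.
At the end, for the whole second after the job is handed in: Every channel at rest in the jig: open-up ones flat in stations, open-down ones level astride two neighbours, flange edges on the webs below (heights within 3 mm, ends in line within 18 mm), and the press arm back upright (within 0.06 rad) (all of step 1 and linear speed of each of up1, up2, up3, up4, down1, down2 below 0.02 m/s and value of joint press_arm below 0.06 rad); the robot touches nothing.
It fails at once if the press arm is let fly back (rises faster than 1.5 rad/s) (velocity of joint press_arm below -1.5 rad/s).
It fails at once if the wire brush is moved by more than 30 mm (distance of wire_brush from where it was at the start of the episode above 0.03 m).
It fails at once if the chipping hammer is moved by more than 30 mm (distance of chipping_hammer from where it was at the start of the episode above 0.03 m).
It fails at once if the square tube offcut is moved by more than 30 mm (distance of tube_offcut from where it was at the start of the episode above 0.03 m).
Of up1, up2, up3, up4 only 3 to 4 are there at a start; the rules pass over those that are not, and their reading is None.
Of down1, down2 only 1 to 2 are there at a start; the rules pass over those that are not, and their reading is None.
At some moment in a run one of up1, up2, up3, up4, down1, down2 may be knocked a few centimetres aside while the robot is not near it.
It also fails if it takes over 210 s, if anything falls off the work surface, if the arm or the gripper's body presses on something with over 40 N, if the wrist force passes 120 N, or if a joint passes its speed limit or range.

ROBOT

A 6-joint arm with a two-finger parallel gripper is mounted at the origin on the work surface. World frame = base frame: x ahead of the robot, y to its left, z up, the work surface at z = 0. Lengths are in m, angles in rad, forces in N, time in s.
With the tool pointing down it reaches from about 0.25 to 0.725 m from the base axis. Payload 4 kg.
Tool frame: the origin (TCP) lies at the very end of the fingers, on their centre line; the grasp point (between the pads) lies 19 mm behind it; z points along the fingers, y is the line along which they close (so a half turn about z gives the same grasp; the last joint's range is limited). The gripper opens to 85 mm and grips with 20 to 120 N. Pads are 22 mm wide; open, the fingers measure 114 mm over their backs; the gripper's body (76 mm by 85 mm) begins 54 mm behind the grasp point. The pads swing forward as they close: fully open they stand 13 mm farther back than shut.
Start: joints at [1.215, 0.241, 0.005, 1.335, 0, 1.571], TCP at [0.174, 0.469, 0.231] pointing down, gripper open.
Joint ranges: [-2.72, 2.72], [-1.05, 1.87], [-1.09, 1.28], [-1.99, 2.15], [-1.42, 1.44], [-3.14, 3.14]. Speed limits (rad/s): [2.79, 2.79, 3.14, 3.14, 3.14, 3.14].

INTERFACE

Orientations are given as a unit quaternion [x, y, z, w].
In Python, from workcell import bot, vision, workorder, boxes_of gives the robot as it stands.
- The arm moves only by the tool send_rows, never from a script. Its argument "motion" is text: rows parted by semicolons, each of 5 numbers parted by spaces: the closure, from -1 (fully open) to 1 (shut), so that 0 is half open, then the shift along the tool's x, y, z in cm, then the turn about the tool's z in rad. In form: claw x y z twist; .... A call has 1 to 5 rows; each row is the pose to reach, as a shift and turn from the pose commanded when the call began, along the tool's axes at that moment; what a row does not reach only later rows make up. A row lasts 1/10 s, in which the tool goes at most 50 mm and 8.59 degrees, less where a joint would pass 70% of its speed; a pose out of reach is approached as far as the arm can. A call with a gripper value outside its range is refused whole. The fingers move at their own pace and stop on an object; the grip force is fixed at half the most. Time passes only in rows, so rows that repeat a pose let the fingers close. It gives the time, the measured TCP pose, the force, the opening and the grip force at its end, in the units of the state.
- bot.get_obs(): the state, without advancing time (a new reading comes with each control period).
- vision.camera(name): name is "scene" or "top" or "wrist"; returns the picture (384x512x3 uint8, red, green, blue); there is no depth.
- vision.camera_model(name): a dict with "fov_y" (degrees; the focal length in pixels is half the picture's height over the tangent of half this angle, whatever the lens; pixels are square), "cx", "cy" (the principal point, pixels), "world_from_camera" (4x4, takes a point from camera to world coordinates); the wrist camera has in their place "hand_eye" (4x4, takes a point from camera to tool coordinates, whose origin is the TCP and whose axes are the flange's). Camera axes: x right, y down, z forward; pixel columns grow to the right and rows downward; lengths in m; the calibration is good to about 2 mm. A picture is of the moment at which its call begins: read the wrist's pose just before it. camera_model takes no time and is no camera call.
- workorder.job_done(): hands the job in; it is judged then, once.
Trained networks look in the newest picture that a camera, given by its name, has taken for a name from the list of things; names that differ only in an ending like _2 or _b are one class to them, and where a whole thing is asked for, a point or a joint stands for the part that bears it (a point fixed in the world has none). Each returns a list of dicts, best first, with "conf" (0 to 1); they miss things now and then, are a little off and sometimes report something else, mostly with a low value. They report only what shows in the picture. A call takes as long as a camera call. They do not tell look-alikes from the thing itself.
- boxes_of(camera, target): "rect" ([centre column, centre row, width, height] in pixels, round what is visible of it).
The state is a dict: "clock": time; "joint_pos": joint angles; "joint_vel": joint speeds; "tau": joint torques, N m; "eef_pos": TCP position; "tool_rot": TCP orientation; "ft_force": force on the tool from outside, world axes, zero at the start; "ft_torque": the same for the moment, N m; "grip_width": finger opening in m; "grasp_force": force on a finger pad.
Only numpy, scipy, OpenCV 4.12 (cv2) and the standard library are available. Lean on these libraries where they do the work, as an engineer would, in place of code of your own. Each camera call takes 0.05 s, during which the arm holds its last target. There are 200 camera calls.

## Working session

There is one attempt and no reset: what is moved stays moved. The work goes in short steps, Python scripts to look and compute and a tool call to move; the robot and the scene stay as the last step left them, time stands still between calls to the robot, and variables do not carry over. Pictures are saved under pics/ and viewed, at most 14 in all, crops included, and the job is handed in when it is done.

Besides the shell and the picture viewer there is one more tool, called after "Request:" as name(argument=value, ...) on one line, values as JSON. send_rows: Moves the arm, as the interface text tells. Its arguments: {"type":"object","properties":{"motion":{"type":"string"}},"required":["motion"]}

```bash
ls; mkdir -p pics; cat > h.py <<'E'
import numpy as np, cv2
from workcell import bot, vision, workorder, boxes_of
from scipy.spatial.transform import Rotation as R
def snap(n,f=None):
    im=vision.camera(n)
    if f: cv2.imwrite('pics/'+f,im[:,:,::-1])
    return im
def model(n,obs=None):
    m=vision.camera_model(n); f=192/np.tan(np.radians(m['fov_y'])/2)
    if n=='wrist':
        o=obs or bot.get_obs(); T=np.eye(4); T[:3,:3]=R.from_quat(o['tool_rot']).as_matrix(); T[:3,3]=o['eef_pos']; T=T@np.array(m['hand_eye'])
    else: T=np.array(m['world_from_camera'])
    return f,m['cx'],m['cy'],T
def onz(M,u,v,z):
    f,cx,cy,T=M; d=T[:3,:3]@np.array([(u-cx)/f,(v-cy)/f,1]); return T[:3,3]+d*(z-T[2,3])/d[2]
def proj(M,p):
    f,cx,cy,T=M; q=T[:3,:3].T@(np.array(p)-T[:3,3]); return q[:2]/q[2]*f+[cx,cy]
E
python3 - <<'E'
from h import *
for n in('scene','top'):
    im=snap(n,n+'0.png'); M=model(n); print(n,M[0],M[1],M[2],M[3].round(3).tolist())
    for t in ('up1','down1','jig','press_arm','wire_brush','chipping_hammer','tube_offcut'):
        print(t,[(np.round(b['rect']).astype(int).tolist(),round(b['conf'],2)) for b in boxes_of(n,t)])
m=vision.camera_model('wrist');print(m); o=bot.get_obs();print(o)
E
```

```text
pics
scene 399.90830107921977 254.4506944751497 186.39152453743117 [[-0.891, 0.367, -0.267, 0.903], [0.454, 0.698, -0.554, 0.854], [-0.017, -0.615, -0.789, 1.36], [0.0, 0.0, 0.0, 1.0]]
up1 [([216, 190, 25, 21], 0.79), ([243, 177, 22, 19], 0.74), ([214, 137, 24, 12], 0.59)]
down1 [([245, 130, 24, 21], 0.74), ([199, 168, 25, 20], 0.62), ([186, 148, 13, 11], 0.59), ([252, 151, 25, 20], 0.58)]
jig [([258, 228, 90, 98], 0.79)]
press_arm [([234, 213, 41, 70], 0.81), ([260, 228, 92, 94], 0.36)]
wire_brush [([347, 290, 50, 53], 0.58)]
chipping_hammer [([347, 233, 26, 47], 0.61), ([244, 175, 25, 23], 0.26)]
tube_offcut [([186, 199, 39, 24], 0.75), ([244, 176, 23, 21], 0.57)]
top 477.72649298586447 257.5729245752178 175.9846018228627 [[-0.085, -0.972, 0.219, 0.147], [-0.996, 0.084, -0.015, 0.053], [-0.004, -0.219, -0.976, 1.821], [0.0, 0.0, 0.0, 1.0]]
up1 [([311, 196, 17, 26], 0.67), ([302, 160, 21, 26], 0.66), ([383, 185, 22, 32], 0.6), ([143, 232, 24, 64], 0.38)]
down1 [([373, 148, 26, 22], 0.81), ([379, 218, 26, 26], 0.79), ([342, 149, 11, 23], 0.68), ([346, 214, 22, 27], 0.56)]
jig [([230,
[... 664 characters left out ...]
joint_pos': array([1.21499085e+00, 2.40547733e-01, 4.99386993e-03, 1.33520988e+00,
       4.68362562e-05, 1.57081544e+00]), 'joint_vel': array([-1.38522650e-04,  2.41132686e-05, -1.09821734e-03, -2.05109916e-04,
       -8.22894925e-04, -1.18904440e-03]), 'tau': array([-1.13412956e-03, -3.72153997e+01,  2.52678716e+01,  1.05015577e-03,
        1.97645113e-04, -1.44334145e-06]), 'eef_pos': array([0.17415698, 0.46868147, 0.23133025]), 'tool_rot': array([ 1.76975208e-01,  9.84215309e-01,  2.01807413e-05, -2.01652508e-05]), 'ft_force': array([ 0.26289174, -0.07647845, -0.7958734 ]), 'ft_torque': array([-0.03338928,  0.00031641,  0.00370089]), 'grasp_force': 0.0, 'grip_width': 0.08528720035999635}
```

```bash
python3 - <<'E'
import cv2
a=cv2.imread('pics/top0.png')[110:280,120:420]; cv2.imwrite('pics/top_c.png',cv2.resize(a,(800,453),interpolation=cv2.INTER_CUBIC))
a=cv2.imread('pics/scene0.png')[110:330,160:390]; cv2.imwrite('pics/sc_c.png',cv2.resize(a,(627,600),interpolation=cv2.INTER_CUBIC))
E
```

```text
(no output)
```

View pics/top_c.png

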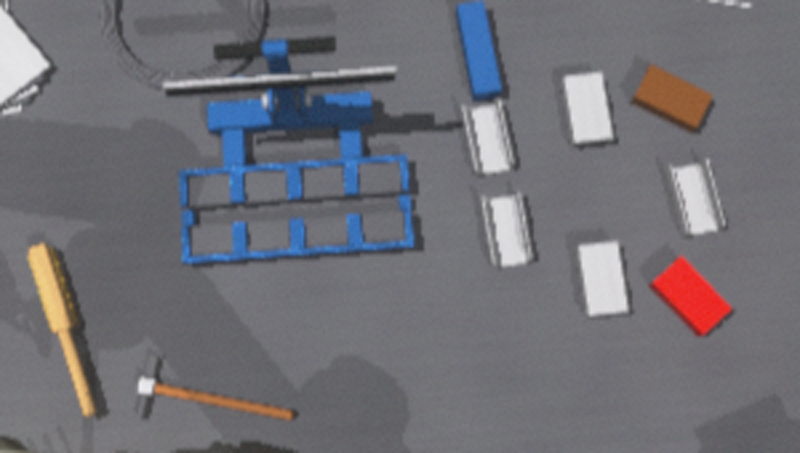

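View pics/sc_c.png

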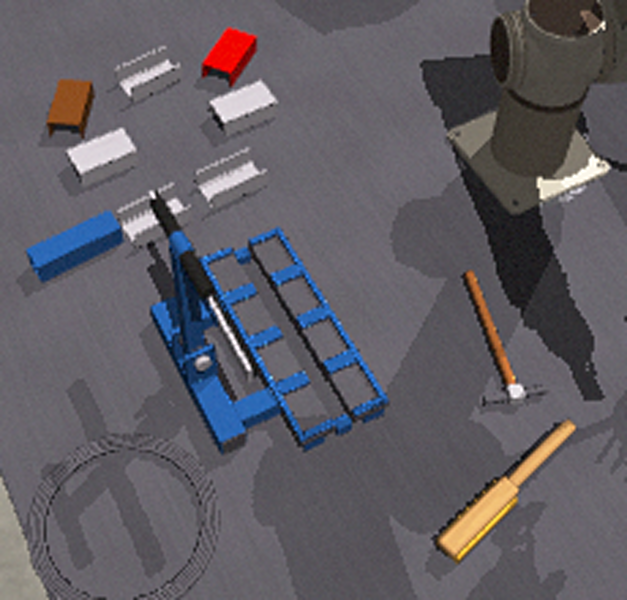

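Top crop: three bare-steel open-up channels at (490,138), (508,230), (695,198). Two bare open-down channels at (588,107) and (602,278). Look-alikes for the open-down ones are brown at (673,97) and red at (692,296), and the blue tube is at (479,50). The jig is at about (295,210) with its arm upright behind. The scene crop shows the same layout.

```bash
python3 - <<'E'
from h import *
im=cv2.imread('pics/top0.png'); M=model('top')
hsv=cv2.cvtColor(im,cv2.COLOR_BGR2HSV)
w=((hsv[...,1]<40)&(hsv[...,2]>150)).astype(np.uint8)
w=cv2.morphologyEx(w,cv2.MORPH_CLOSE,np.ones((3,3)))
for n,(u,v),h in (('A',(304,162),.0),('B',(310.5,196),.0),('C',(380.6,184),.0),('D',(340.5,150),.035),('E',(346,214),.035)):
    p=onz(M,u,v,h)
    m=np.zeros_like(w);u,v=int(u),int(v);m[v-17:v+18,u-14:u+15]=w[v-17:v+18,u-14:u+15]
    pts=np.argwhere(m)[:,::-1]; W=np.array([onz(M,a,b,h)[:2] for a,b in pts],np.float32)
    r=cv2.minAreaRect(W); print(n,p.round(3),'rect',np.round(r[0],3),np.round(r[1],3),round(r[2],1))
b=((hsv[...,0]>100)&(hsv[...,0]<125)&(hsv[...,1]>120)&(hsv[...,2]>60)).astype(np.uint8)
m=np.zeros_like(b);m[168:215,180:280]=b[168:215,180:280]
pts=np.argwhere(m)[:,::-1];W=np.array([onz(M,a,c,.038)[:2] for a,c in pts],np.float32)
r=cv2.minAreaRect(W);print('jig',r,cv2.boxPoints(r))
E
```

```text
A [ 0.596 -0.162  0.   ] rect [ 0.599 -0.156] [0.105 0.057] 5.5
B [ 0.459 -0.172  0.   ] rect [ 0.459 -0.169] [0.104 0.057] 4.0
C [ 0.483 -0.449  0.   ] rect [ 0.483 -0.452] [0.102 0.057] 6.7
D [ 0.623 -0.303  0.035] rect [ 0.624 -0.302] [0.102 0.057] 2.3
E [ 0.373 -0.293  0.035] rect [ 0.374 -0.292] [0.102 0.057] 1.5
jig ((0.5185704827308655, 0.13255998492240906), (0.32782241702079773, 0.15238910913467407), 89.15188598632812) [[ 0.4399581  -0.03020544]
 [ 0.5923305  -0.03246109]
 [ 0.59718287  0.2953254 ]
 [ 0.44481045  0.29758108]]
```

Request:
send_rows(motion="-1 -8 -4 -1 -0.1; -1 -16 -8 -2 -0.2; -1 -24 -12 -4 -0.3; -1 -32 -16 -5 -0.356; -1 -41 -21 -5 -0.356")

```text
clock: 1.3
eef_pos: [0.344, 0.2857, 0.2633]
tool_rot: [-0.001, 1.0, 0.001, 0.001]
ft_force: [0.3, 0.2, 0.2]
grip_width: 0.0852
grasp_force: 0.0
```

```bash
cat >> h.py <<'E'
def delta(p,ang_deg=180,o=None):
    o=o or bot.get_obs(); r=R.from_quat(o['tool_rot']).as_matrix()
    d=r.T@(np.array(p)-o['eef_pos'])*100; a=np.degrees(np.arctan2(r[1,0],r[0,0]))
    t=-np.radians((ang_deg-a+180)%360-180); print('delta',d.round(2),'twist',t.round(3),'tilt',np.degrees(np.arccos(-r[2,2])).round(2),'at',np.round(o['eef_pos'],4),'clk',o['clock'])
E
python3 -c "
from h import *
delta((.484,.13,.28))"
```

```text
delta [-13.97 -15.59  -1.67] twist 0.002 tilt 0.1 at [0.344  0.2857 0.2633] clk 1.3
```

Request:
send_rows(motion="-1 -14 -15.6 -1.5 0; -1 -14 -15.6 -1.5 0; -1 -14 -15.6 -1.5 0; -1 -14 -15.6 -1.5 0; -1 -14 -15.6 -1.5 0")

```text
clock: 1.8
eef_pos: [0.4858, 0.1272, 0.2776]
tool_rot: [0.003, 1.0, -0.0, 0.001]
ft_force: [0.0, 1.3, -0.5]
grip_width: 0.0852
grasp_force: 0.0
```

```bash
python3 - <<'E'
from h import *
o=bot.get_obs(); im=snap('wrist','w1.png'); delta((.484,.13,.28),180,o); M=model('wrist',o)
for n,x in ((0,-.067),(1,.067)):
  for y in (-.165,.165): print(proj(M,(.5186+x-.0148*-y*-1*-1,.1326+y-.0148*x,.038)).round(1))
E
```

```text
delta [ 0.18  0.27 -0.24] twist -0.006 tilt 0.12 at [0.4858 0.1272 0.2776] clk 1.8
[145.5 137.9]
[381.4 140.2]
[156.2 225.1]
[367.9 227.1]
```

View pics/w1.png

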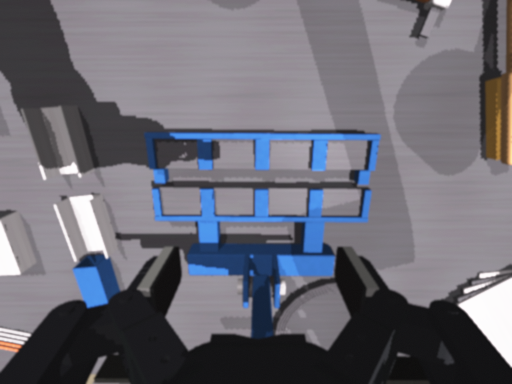

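The wrist view shows the jig frame with front lip corners near (148,132) and (379,134), and back corners near (154,221) and (370,221). Channels A, B and D are at the left, at (85,225), (58,135) and (10,245).

```bash
python3 - <<'E'
from h import *
o=bot.get_obs(); im=snap('wrist'); M=model('wrist',o); print(o['eef_pos'])
hsv=cv2.cvtColor(im,cv2.COLOR_RGB2HSV)
b=((hsv[...,0]>100)&(hsv[...,0]<125)&(hsv[...,1]>120)&(hsv[...,2]>60))
m=np.zeros_like(b);m[120:190,140:390]=b[120:190,140:390]
# front edge: first blue row per column
us=np.arange(165,365,5);F=np.array([onz(M,u,np.argmax(m[:,u])-.5,.038)[:2] for u in us])
k=np.polyfit(F[:,1],F[:,0],1);print('front x at y=.13',np.polyval(k,.13),'slope',k[0], 'res',np.std(F[:,0]-np.polyval(k,F[:,1])))
for v in (145,150,155,): 
    c=np.where(m[v])[0]; print(v,onz(M,c[0]-.5,v,.038)[:2].round(4),onz(M,c[-1]+.5,v,.038)[:2].round(4))
m2=np.zeros_like(b);m2[190:219,140:390]=b[190:219,140:390]
for v in (195,205): 
    c=np.where(m2[v])[0]; print(v,onz(M,c[0]-.5,v,.038)[:2].round(4),onz(M,c[-1]+.5,v,.038)[:2].round(4))
m3=b[200:235]; 
B=np.array([onz(M,u,200+33-0.5-0,.038)[:2] for u in (0,)])
for u in (175,235,285,345,360): c=np.where(b[200:232,u])[0]; print(u,onz(M,u,200+c[-1]+.5,.038)[:2].round(4))
E
```

```text
[0.48520581 0.1279027  0.2773554 ]
front x at y=.13 0.44190415142712824 slope 0.012288922476158422 res 0.0004699790130991296
145 [ 0.4583 -0.0321] [0.4598 0.2946]
150 [ 0.4654 -0.0316] [0.4669 0.2942]
155 [ 0.4725 -0.0326] [0.474  0.2952]
195 [ 0.5328 -0.0334] [0.5342 0.2944]
205 [ 0.5489 -0.034 ] [0.5502 0.2934]
175 [ 0.5764 -0.0026]
235 [0.5768 0.0904]
285 [0.5771 0.1678]
345 [0.5791 0.2608]
360 [0.5792 0.284 ]
```

Request:
send_rows(motion="-1 3 -29.5 10 0; -1 3 -29.5 10 0; -1 3 -29.5 10 0; -1 3 -29.5 10 0; -1 3 -29.5 10 0")

```text
clock: 2.4
eef_pos: [0.4581, -0.1042, 0.1972]
tool_rot: [-0.002, 1.0, 0.0, 0.0]
ft_force: [1.7, -0.2, 0.1]
grip_width: 0.0857
grasp_force: 0.0
```

Request:
send_rows(motion="-1 0 -5 2.3 0; -1 0 -5 2.3 0; -1 0 -5 2.3 0")

```text
clock: 2.7
eef_pos: [0.458, -0.1539, 0.1739]
tool_rot: [0.0, 1.0, 0.001, -0.001]
ft_force: [-0.2, -1.2, 0.4]
grip_width: 0.0853
grasp_force: 0.0
```

```bash
python3 - <<'E'
from h import *
o=bot.get_obs(); im=snap('wrist','w2.png'); delta((.459,-.169,.15),180,o)
M=model('wrist',o); print([proj(M,(.459+a,-.169+b,.035)).round() for a in(-.05,.05) for b in (-.028,.028)])
E
```

```text
delta [-0.1  -1.51  2.38] twist -0.0 tilt 0.15 at [ 0.458  -0.1539  0.1739] clk 2.7
[array([217., 138.]), array([272., 138.]), array([221., 226.]), array([270., 226.])]
```

View pics/w2.png

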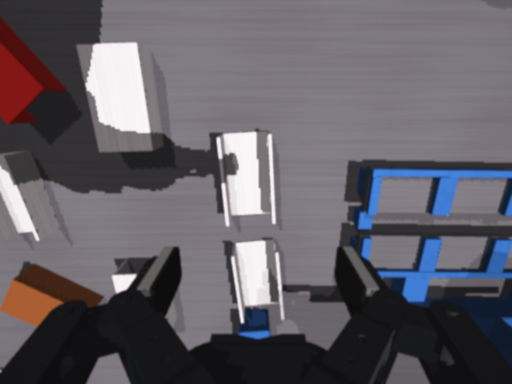

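B is the open-up channel with flange-top ends at (219,137), (228,225), (270,134) and (274,223). A is at (258,278), with the tube end behind it at (257,325). E is at (122,97), red is at left, and C is at (18,200).

```bash
cat >> h.py <<'E'
def chan(px,z=.035,M=None,o=None):
    "px: right-near? order: -y? ends: [L front,L back,R front,R back] front=low x, L=low y"
    M=M or model('wrist',o); P=np.array([onz(M,u,v,z)[:2] for u,v in px]); d=P[1]-P[0]+P[3]-P[2]
    print('ctr',P.mean(0).round(4),'yaw',np.degrees(np.arctan2(d[1],d[0])).round(2),'len',np.linalg.norm(d/2).round(4),'wid',np.linalg.norm((P[2]-P[0]+P[3]-P[1])/2).round(4)); return P.mean(0)
E
python3 - <<'E'
from h import *
chan([(219,137),(228,225),(270.5,133.5),(274,223)])
chan([(232.5,241),(241,322),(277,239),(283,319)])
chan([(80,44),(97,152),(137,41),(161,152)][:])
E
```

```text
ctr [ 0.4576 -0.1652] yaw 3.34 len 0.1003 wid 0.053
ctr [ 0.5874 -0.1534] yaw 4.49 len 0.1186 wid 0.0538
ctr [ 0.3741 -0.2917] yaw 2.09 len 0.102 wid 0.0603
```

Request:
send_rows(motion="-1 0 -1.1 4 -0.058; -1 0 -1.1 8 -0.058; -1 0 -1.1 12 -0.058; -1 0 -1.1 15 -0.058; -1 0 -1.1 16.4 -0.058")

```text
clock: 3.25
eef_pos: [0.458, -0.1624, 0.0088]
tool_rot: [-0.031, 1.0, 0.001, -0.001]
ft_force: [0.3, -0.1, 0.6]
grip_width: 0.0855
grasp_force: 0.0
```

Request:
send_rows(motion="0 0 0 0 0; 1 0 0 0 0; 1 0 0 0 0; 1 0 0 0 0; 1 0 0 0 0")

```text
clock: 3.75
eef_pos: [0.4606, -0.1653, 0.0123]
tool_rot: [-0.03, 1.0, 0.0, 0.002]
ft_force: [-0.2, 3.4, 6.1]
grip_width: 0.0546
grasp_force: 66.5
```

```bash
python3 -c "
from h import *
o=bot.get_obs();print(o['grip_width'],o['grasp_force'],o['ft_force'])
delta((.458,-.165,.12),179.3,o);delta((.5082,.0079,.12),179.3,o);delta((.5082,.0079,.041),179.3,o)"
```

```text
0.05455255561999727 66.5090274810791 [-0.23630524  3.38485708  6.07844692]
delta [  0.22   0.05 -10.77] twist 0.071 tilt 0.21 at [ 0.4606 -0.1653  0.0123] clk 3.75
delta [ -5.82  17.01 -10.75] twist 0.071 tilt 0.21 at [ 0.4606 -0.1653  0.0123] clk 3.75
delta [-5.79 17.01 -2.85] twist 0.071 tilt 0.21 at [ 0.4606 -0.1653  0.0123] clk 3.75
```

Request:
send_rows(motion="1 0 0 -4 0; 1 0 0 -8 0.071; 1 -1 4 -10.8 0.071; 1 -4 9 -10.8 0.071; 1 -6 14 -10.8 0.071")

```text
clock: 4.25
eef_pos: [0.5085, -0.0334, 0.1204]
tool_rot: [0.008, 1.0, -0.0, 0.002]
ft_force: [1.0, 0.2, -3.3]
grip_width: 0.0546
grasp_force: 65.8
```

Request:
send_rows(motion="1 0 3 0 0; 1 0 3 0 0; 1 0 3 0 0")

```text
clock: 4.55
eef_pos: [0.5065, -0.0034, 0.1183]
tool_rot: [0.006, 1.0, -0.0, -0.0]
ft_force: [-0.4, 0.0, -3.4]
grip_width: 0.0547
grasp_force: 65.7
```

```bash
python3 -c "
from h import *
o=bot.get_obs();print(o['grip_width'],o['grasp_force'],o['ft_force'])
snap('wrist','w3.png')
delta((.5082,.0079,.06),179.3,o);delta((.5082,.0079,.041),179.3,o)"
```

```text
0.054693546855858394 65.65582036972046 [-0.36198241  0.02543394 -3.43370853]
delta [-0.17  1.14  5.83] twist 0.001 tilt 0.07 at [ 0.5065 -0.0034  0.1183] clk 4.55
delta [-0.17  1.14  7.73] twist 0.001 tilt 0.07 at [ 0.5065 -0.0034  0.1183] clk 4.55
```

View pics/w3.png

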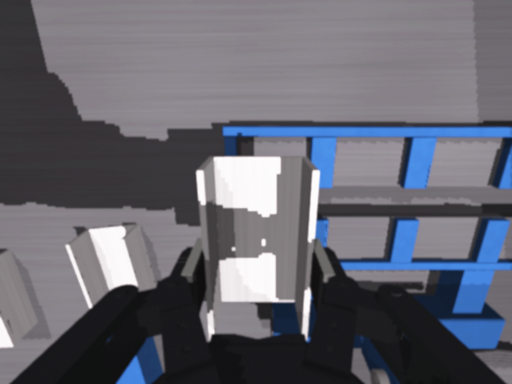

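The channel hangs level and square in the grip, with its front end at (198..319,165). The station 0 frame is to its upper right at (225..320,130).

```bash
python3 -c "
from h import *
M=model('wrist')
print('front flange ends',[onz(M,u,v,.141).round(4) for u,v in ((198,169),(319,168))])
print('web ends', [onz(M,u,v,.109).round(4) for u,v in ((215,157),(304,157),(222,301),(297,301))])
print('jig corner',onz(M,223,126,.038).round(4),'bar edges',onz(M,311,150,.038).round(4),onz(M,335,150,.038).round(4),onz(M,405,150,.038).round(4),onz(M,434,150,.038).round(4))"
```

```text
front flange ends [array([ 0.4521, -0.0322,  0.141 ]), array([0.4523, 0.0229, 0.141 ])]
web ends [array([ 0.4527, -0.0293,  0.109 ]), array([0.4533, 0.0213, 0.109 ]), array([ 0.5526, -0.0308,  0.109 ]), array([0.5531, 0.0207, 0.109 ])]
jig corner [ 0.4411 -0.033   0.038 ] bar edges [0.4613 0.0388 0.038 ] [0.4615 0.0586 0.038 ] [0.4622 0.1164 0.038 ] [0.4625 0.1404 0.038 ]
```

Request:
send_rows(motion="1 -0.55 1.25 2 0; 1 -0.55 1.25 5 0; 1 -0.55 1.25 7 0; 1 -0.55 1.25 7.6 0; 1 -0.55 1.25 7.7 0")

```text
clock: 5.1
eef_pos: [0.5108, 0.007, 0.0422]
tool_rot: [0.008, 1.0, -0.0, -0.002]
ft_force: [-7.7, -0.1, 11.7]
grip_width: 0.0546
grasp_force: 67.5
```

Request:
send_rows(motion="1 0 0 0 0; -0.3 0 0 0 0; -0.55 0 0 0 0; -0.55 0 0 0 0; -0.55 0 0 0 0")

```text
clock: 5.6
eef_pos: [0.5132, 0.0084, 0.0419]
tool_rot: [0.007, 1.0, 0.0, 0.001]
ft_force: [0.4, 0.1, 0.4]
grip_width: 0.0664
grasp_force: 0.0
```

Request:
send_rows(motion="-0.55 0 0 -2 0; -0.55 0 0 -5 0; -0.7 0 0 -9 0; -1 0 0 -13 0; -1 0 0 -15 0")

```text
clock: 6.1
eef_pos: [0.5145, 0.0087, 0.1956]
tool_rot: [0.006, 1.0, 0.0, 0.003]
ft_force: [0.5, 0.6, -0.1]
grip_width: 0.0849
grasp_force: 0.0
```

```bash
python3 -c "
from h import *
o=bot.get_obs();print(o['grip_width'],o['ft_force'])
snap('wrist','w4.png')
delta((.587,-.155,.15),184.5,o)"
```

```text
0.08491013298425905 [ 0.53921156  0.63826287 -0.0792034 ]
delta [ -7.43 -16.28   4.6 ] twist -0.091 tilt 0.35 at [0.5145 0.0087 0.1956] clk 6.1
```

View pics/w4.png

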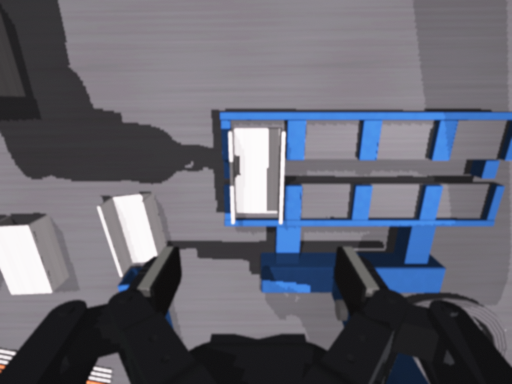

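B sits in station 0 at (257,170), flat between its bars. A is next, at (130,235).

Request:
send_rows(motion="-1 -2 -5 2 -0.08; -1 -4 -10 4 -0.08; -1 -7 -16.3 4.6 -0.08; -1 -7 -16.3 4.6 -0.08; -1 -7 -16.3 4.6 -0.08")

```text
clock: 6.65
eef_pos: [0.5812, -0.1594, 0.1434]
tool_rot: [-0.031, 1.0, -0.0, -0.001]
ft_force: [-0.3, 0.2, -0.2]
grip_width: 0.0853
grasp_force: 0.0
```

```bash
python3 - <<'E'
from h import *
o=bot.get_obs(); im=snap('wrist','w5.png'); delta((.59,-.155,.01),184.5,o)
print([(np.round(b['rect']).astype(int).tolist(),round(b['conf'],2)) for b in boxes_of('wrist','up1')])
E
```

```text
delta [-0.92  0.39 13.34] twist -0.016 tilt 0.08 at [ 0.5812 -0.1594  0.1434] clk 6.65
[([459, 126, 107, 137], 0.89), ([8, 93, 16, 51], 0.79), ([262, 200, 62, 104], 0.73)]
```

View pics/w5.png

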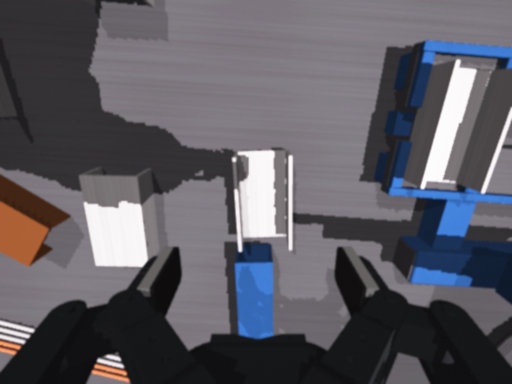

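A is centered with flange-top ends at (236,157), (240,250), (290,153) and (291,249). The tube front is at (255,244), just behind it. D at (120,215) shows a web on top (open-down), and B is in the jig at upper right.

```bash
python3 - <<'E'
from h import *
o=bot.get_obs();c=chan([(236,157),(240,250),(290.5,154),(291,249)]);M=model('wrist')
print('tube front',onz(M,255,244,.04).round(3),onz(M,236,244,.04).round(3),onz(M,272,244,.04).round(3))
E
```

```text
ctr [ 0.5937 -0.1496] yaw 5.54 len 0.1003 wid 0.0527
tube front [ 0.635 -0.156  0.04 ] [ 0.636 -0.176  0.04 ] [ 0.634 -0.139  0.04 ]
```

```bash
python3 - <<'E'
from h import *
delta((.5935,-.15,.010),185.5)
E
```

```text
delta [-1.41  0.47 13.43] twist -0.03 tilt 0.13 at [ 0.58   -0.1558  0.1443] clk 6.75
```

Request:
send_rows(motion="-1 -1.5 0.2 4 -0.03; -1 -1.5 0.2 8 -0.03; -1 -1.5 0.2 11 -0.03; -1 -1.5 0.2 13 -0.03; -1 -1.5 0.2 13.4 -0.03")

```text
clock: 7.25
eef_pos: [0.5925, -0.1499, 0.0087]
tool_rot: [-0.05, 0.999, 0.001, -0.003]
ft_force: [0.3, -0.2, -0.0]
grip_width: 0.0856
grasp_force: 0.0
```

Request:
send_rows(motion="0 0 0 0 0; 1 0 0 0 0; 1 0 0 0 0; 1 0 0 0 0; 1 0 0 0 0")

```text
clock: 7.75
eef_pos: [0.5971, -0.1525, 0.014]
tool_rot: [-0.049, 0.999, -0.0, 0.002]
ft_force: [0.3, 0.1, 6.7]
grip_width: 0.0548
grasp_force: 67.8
```

Request:
send_rows(motion="1 0 0 -3 0; 1 0 0 -7 0; 1 0 0 -11 0; 1 0 0 -11 0.108; 1 0 0 -11 0.108")

```text
clock: 8.25
eef_pos: [0.5961, -0.1525, 0.1232]
tool_rot: [0.005, 1.0, -0.0, 0.001]
ft_force: [0.2, -0.5, -3.8]
grip_width: 0.0545
grasp_force: 66.7
```

```bash
python3 - <<'E'
from h import *
delta((.511,.091,.12),179.3)
E
```

```text
delta [ 8.77 24.26  0.28] twist 0.001 tilt 0.17 at [ 0.5961 -0.1525  0.1232] clk 8.25
```

Request:
send_rows(motion="1 4.5 1 0 0; 1 8 4 0 0; 1 8.8 9 0 0; 1 8.8 14 0 0; 1 8.8 19 0 0")

```text
clock: 8.75
eef_pos: [0.5073, 0.0391, 0.1202]
tool_rot: [0.005, 1.0, -0.0, -0.002]
ft_force: [1.2, -0.0, -3.0]
grip_width: 0.0545
grasp_force: 66.7
```

Request:
send_rows(motion="1 0 5.2 0 0; 1 0 5.2 0 0; 1 0 5.2 0 0; 1 0 5.2 0 0")

```text
clock: 9.15
eef_pos: [0.509, 0.0891, 0.1205]
tool_rot: [0.005, 1.0, -0.001, -0.001]
ft_force: [0.4, 1.1, -2.3]
grip_width: 0.0544
grasp_force: 66.7
```

```bash
python3 - <<'E'
from h import *
o=bot.get_obs(); im=snap('wrist'); delta((.511,.091,.044),179.3,o); M=model('wrist',o); z0=o['eef_pos'][2]-.014
hsv=cv2.cvtColor(im,cv2.COLOR_RGB2HSV); cv2.imwrite('pics/w6.png',im[:,:,::-1])
b=((hsv[...,0]>100)&(hsv[...,0]<125)&(hsv[...,1]>120)&(hsv[...,2]>60))
# row through front window at jig x=-45
v=int(round(proj(M,(.465,.091,.038))[1])); c=b[v].astype(int); e=np.where(np.diff(c))[0]
print(v,[(int(i),onz(M,i+.5,v,.038)[1].round(4)) for i in e])
g=im.mean(2); print('row',[int(x) for x in g[v,180:340:4]])
cols=range(215,300,10)
for u in cols: 
    col=g[130:180,u]; d=np.diff(col); i=int(np.argmax(np.abs(d))); print(u,130+i,onz(M,u,130+i+.5,z0+.003)[:2].round(4),round(d[i]))
E
```

```text
delta [-0.22  0.2   7.65] twist 0.002 tilt 0.16 at [0.509  0.0891 0.1205] clk 9.15
152 [(200, np.float64(0.04)), (223, np.float64(0.0593)), (296, np.float64(0.1204)), (321, np.float64(0.1413)), (393, np.float64(0.2015)), (418, np.float64(0.2224)), (492, np.float64(0.2841)), (504, np.float64(0.2941))]
row [125, 114, 65, 64, 51, 53, 58, 59, 59, 59, 60, 40, 41, 55, 55, 54, 54, 55, 119, 139, 141, 141, 142, 142, 143, 142, 144, 146, 145, 52, 145, 145, 147, 150, 149, 150, 147, 153, 153, 154]
215 159 [0.4571 0.0635] 71
225 159 [0.4571 0.0693] 88
235 159 [0.4572 0.0751] 80
245 159 [0.4572 0.0808] 83
255 159 [0.4573 0.0866] 55
265 159 [0.4573 0.0924] 57
275 159 [0.4574 0.0982] 57
285 133 [0.4427 0.1036] -9
295 134 [0.4433 0.1092] -39
```

View pics/w6.png

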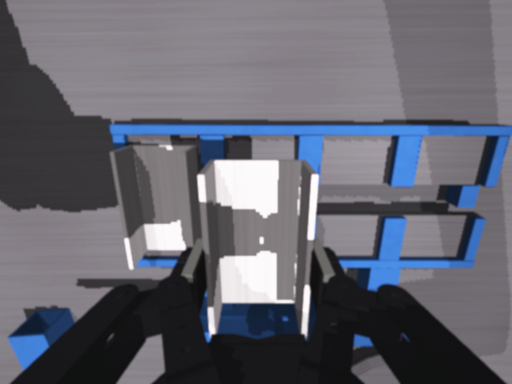

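Held channel A is at (258,230), level over station 1 between bars at (211,150) and (310,150). B is undisturbed at left.

Request:
send_rows(motion="1 -0.2 0.15 2.5 0; 1 -0.2 0.15 5 0; 1 -0.2 0.15 7 0; 1 -0.2 0.15 7.6 0; 1 -0.2 0.15 7.7 0")

```text
clock: 9.7
eef_pos: [0.5112, 0.0897, 0.0444]
tool_rot: [0.007, 1.0, -0.0, -0.001]
ft_force: [0.6, 0.6, -3.3]
grip_width: 0.0548
grasp_force: 66.8
```

Request:
send_rows(motion="1 0 0 0 0; -0.3 0 0 0 0; -0.5 0 0 0 0; -0.5 0 0 0 0; -0.5 0 0 0 0")

```text
clock: 10.2
eef_pos: [0.5126, 0.0916, 0.0452]
tool_rot: [0.005, 1.0, 0.0, 0.001]
ft_force: [0.2, -0.0, -0.5]
grip_width: 0.0642
grasp_force: 0.0
```

Request:
send_rows(motion="-0.5 0 0 -2 0; -0.5 0 0 -5 0; -0.7 0 0 -9 0; -1 0 0 -13 0; -1 0 -4 -14 0")

```text
clock: 10.7
eef_pos: [0.515, 0.0548, 0.19]
tool_rot: [0.002, 1.0, 0.001, 0.005]
ft_force: [0.7, -1.2, -0.5]
grip_width: 0.0853
grasp_force: 0.0
```

Request:
send_rows(motion="-1 0 -10 0 0; -1 0 -20 0 0; -1 1 -30 0 -0.1; -1 2.5 -40 0 -0.1; -1 2.5 -50 0 -0.1")

```text
clock: 11.2
eef_pos: [0.4986, -0.1998, 0.1851]
tool_rot: [-0.045, 0.999, -0.0, 0.0]
ft_force: [0.7, 0.5, 0.9]
grip_width: 0.0853
grasp_force: 0.0
```

```bash
python3 - <<'E'
from h import *
delta((.47,-.455,.15),186)
E
```

```text
delta [  5.14 -25.16   3.51] twist -0.015 tilt 0.06 at [ 0.4986 -0.1998  0.1851] clk 11.2
```

Request:
send_rows(motion="-1 1 -5 3 0; -1 2 -10 3 0; -1 3 -15 3 0; -1 4 -20 3 0; -1 5 -25 3 0")

```text
clock: 11.7
eef_pos: [0.4724, -0.4415, 0.1548]
tool_rot: [-0.045, 0.999, -0.0, 0.0]
ft_force: [1.6, 0.5, 0.7]
grip_width: 0.0853
grasp_force: 0.0
```

Request:
send_rows(motion="-1 0 0 0 0; -1 0 0 0 0; -1 0 0 0 0")

```text
clock: 12.0
eef_pos: [0.4728, -0.4385, 0.1545]
tool_rot: [-0.045, 0.999, 0.0, -0.0]
ft_force: [-0.1, 0.2, 0.5]
grip_width: 0.0853
grasp_force: 0.0
```

```bash
python3 - <<'E'
from h import *
import pickle
o=bot.get_obs(); im=snap('wrist','w7.png'); pickle.dump(o,open('o7.p','wb')); delta((.475,-.45,.01),186,o)
E
```

```text
delta [-0.12 -1.17 14.45] twist -0.015 tilt 0.05 at [ 0.4728 -0.4385  0.1545] clk 12.0
```

View pics/w7.png

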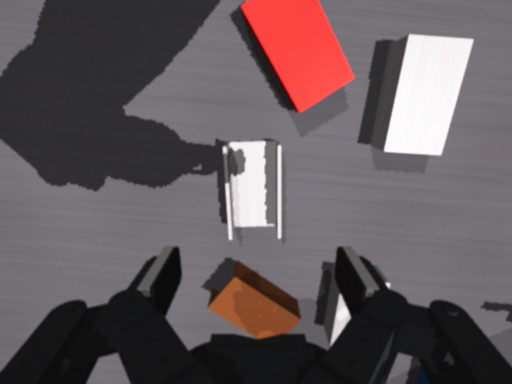

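C is clear at flange-top ends (226,147), (231,240), (279,145) and (280,239). Red is at (300,45), brown at (255,300), and E at (428,95).

```bash
python3 - <<'E'
from h import *
import pickle
o=pickle.load(open('o7.p','rb'))
c=chan([(226,147),(231,240),(279.5,145),(280.5,239)],o=o)
chan([(408,35),(384,153),(472,38),(441,155)],o=o)
delta((c[0],c[1],.010),185.5)
E
```

```text
ctr [ 0.4806 -0.4428] yaw 6.7 len 0.1013 wid 0.0528
ctr [ 0.3733 -0.2947] yaw 2.36 len 0.1013 wid 0.0557
delta [-0.71 -0.54 14.48] twist -0.005 tilt 0.03 at [ 0.4731 -0.4381  0.1548] clk 12.05
```

Request:
send_rows(motion="-1 -0.7 -0.5 4 -0.027; -1 -0.7 -0.5 8 -0.027; -1 -0.7 -0.5 12 -0.027; -1 -0.7 -0.5 14 -0.027; -1 -0.7 -0.5 14.5 -0.027")

```text
clock: 12.55
eef_pos: [0.4789, -0.4403, 0.0065]
tool_rot: [-0.059, 0.998, 0.002, -0.002]
ft_force: [-0.3, 0.7, -0.4]
grip_width: 0.0854
grasp_force: 0.0
```

Request:
send_rows(motion="0 0 0 0 0; 1 0 0 0 0; 1 0 0 0 0; 1 0 0 0 0; 1 0 0 0 0")

```text
clock: 13.05
eef_pos: [0.4818, -0.4448, 0.0123]
tool_rot: [-0.058, 0.998, -0.001, 0.002]
ft_force: [0.5, 0.7, 6.5]
grip_width: 0.0544
grasp_force: 68.1
```

Request:
send_rows(motion="1 0 0 -3 0; 1 0 0 -7 0; 1 0 0 -11 0; 1 0 4 -11 0.129; 1 -0.5 9 -11 0.129")

```text
clock: 13.55
eef_pos: [0.4754, -0.3563, 0.1218]
tool_rot: [0.009, 1.0, -0.002, 0.002]
ft_force: [0.5, 1.3, -3.5]
grip_width: 0.0546
grasp_force: 67.1
```

Request:
send_rows(motion="1 -1 5 0 0; 1 -1.5 10 0 0; 1 -2 15 0 0; 1 -2.5 20 0 0; 1 -3 25 0 0")

```text
clock: 14.05
eef_pos: [0.5073, -0.1049, 0.1198]
tool_rot: [0.007, 1.0, -0.0, 0.0]
ft_force: [0.8, -0.3, -3.5]
grip_width: 0.0544
grasp_force: 67.1
```

```bash
python3 - <<'E'
from h import *
delta((.512,.172,.12),179.3)
E
```

```text
delta [-0.1  27.69 -0.03] twist -0.001 tilt 0.03 at [ 0.5073 -0.1049  0.1198] clk 14.05
```

Request:
send_rows(motion="1 0 5 0 0; 1 0 10 0 0; 1 0 15 0 0; 1 0 20 0 0; 1 0 25 0 0")

```text
clock: 14.55
eef_pos: [0.5105, 0.1451, 0.1199]
tool_rot: [0.007, 1.0, -0.0, 0.0]
ft_force: [1.0, 0.8, -2.1]
grip_width: 0.0548
grasp_force: 67.1
```

Request:
send_rows(motion="1 0 2.7 0 0; 1 0 2.7 0 0; 1 0 2.7 0 0; 1 0 2.7 0 0")

```text
clock: 14.95
eef_pos: [0.5109, 0.1694, 0.1194]
tool_rot: [0.007, 1.0, -0.0, -0.0]
ft_force: [0.4, 0.0, -3.2]
grip_width: 0.0546
grasp_force: 67.1
```

```bash
python3 - <<'E'
from h import *
o=bot.get_obs(); im=snap('wrist','w8.png'); delta((.512,.172,.0423),179.3,o); M=model('wrist',o); z0=o['eef_pos'][2]-.0123
hsv=cv2.cvtColor(im,cv2.COLOR_RGB2HSV)
b=((hsv[...,0]>100)&(hsv[...,0]<125)&(hsv[...,1]>120)&(hsv[...,2]>60))
v=int(round(proj(M,(.465,.091,.038))[1])); e=np.where(np.diff(b[v].astype(int)))[0]
print(v,[(int(i),onz(M,i+.5,v,.038)[1].round(4).item()) for i in e])
g=im.mean(2)
for u in range(215,300,10): 
    d=np.diff(g[142:185,u]); i=int(np.argmax(np.abs(d))); print(u,142+i,onz(M,u,142+i+.5,z0+.003)[:2].round(4),round(d[i]))
E
```

```text
delta [-0.11  0.27  7.71] twist -0.002 tilt 0.06 at [0.5109 0.1694 0.1194] clk 14.95
151 [(103, 0.0398), (113, 0.0482), (201, 0.1216), (225, 0.1415), (298, 0.2023), (323, 0.2231), (397, 0.2846), (409, 0.2945)]
215 159 [0.4585 0.1442] 74
225 159 [0.4586 0.15  ] 85
235 159 [0.4587 0.1557] 81
245 159 [0.4588 0.1614] 85
255 159 [0.4588 0.1671] 53
265 159 [0.4589 0.1728] 53
275 159 [0.459  0.1785] 45
285 159 [0.4591 0.1842] -14
295 144 [0.4506 0.1896] -35
```

Request:
send_rows(motion="1 -0.15 0.25 2.5 0; 1 -0.15 0.25 5 0; 1 -0.15 0.25 7 0; 1 -0.15 0.25 7.6 0; 1 -0.15 0.25 7.7 0")

```text
clock: 15.5
eef_pos: [0.5123, 0.1714, 0.0427]
tool_rot: [0.007, 1.0, -0.0, -0.001]
ft_force: [0.2, -0.1, -3.4]
grip_width: 0.0549
grasp_force: 67.1
```

Request:
send_rows(motion="1 0 0 0 0; -0.3 0 0 0 0; -0.5 0 0 0 0; -0.5 0 0 0 0; -0.5 0 0 0 0")

```text
clock: 16.0
eef_pos: [0.5132, 0.1731, 0.0432]
tool_rot: [0.006, 1.0, 0.0, 0.001]
ft_force: [-0.8, 0.5, -1.0]
grip_width: 0.064
grasp_force: 0.0
```

Request:
send_rows(motion="-0.5 0 0 -2 0; -0.5 0 0 -5 0; -0.7 0 0 -9 0; -1 0 0 -14 0; -1 0 0 -16 0")

```text
clock: 16.5
eef_pos: [0.5149, 0.1738, 0.2081]
tool_rot: [0.006, 1.0, 0.001, 0.004]
ft_force: [-0.3, 0.2, 0.7]
grip_width: 0.085
grasp_force: 0.0
```

Request:
send_rows(motion="-1 0 -4 -1 0; -1 0 -8 -2 0; -1 0 -8 -2 0; -1 0 -8 -2 0; -1 0 -8 -2 0")

```text
clock: 17.0
eef_pos: [0.5116, 0.0934, 0.2223]
tool_rot: [0.006, 1.0, 0.0, -0.0]
ft_force: [0.4, 0.5, 0.1]
grip_width: 0.0856
grasp_force: 0.0
```

```bash
python3 - <<'E'
from h import *
import pickle
o=bot.get_obs(); im=snap('wrist','w9.png'); pickle.dump(o,open('o9.p','wb')); delta((.374,-.293,.15),182.2,o)
E
```

```text
delta [ 13.27 -38.81   7.23] twist -0.051 tilt 0.02 at [0.5116 0.0934 0.2223] clk 17.0
```

View pics/w9.png

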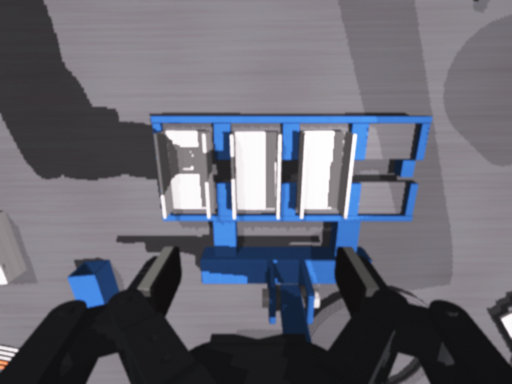

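Three open-up channels lie in stations 0, 1 and 2 at (185,175), (255,175) and (325,175). All are flat and parallel, and station 3 is empty.

```bash
python3 - <<'E'
from h import *
import pickle
o=pickle.load(open('o9.p','rb'))
chan([(157,133),(165,218),(205,131),(210,218)],.065,o=o)
chan([(231,134),(234,218),(280,133),(279,218)],.065,o=o)
chan([(303,134),(300,218),(353,133),(347,218)],.065,o=o)
E
```

```text
ctr [0.509  0.0076] yaw -1.45 len 0.102 wid 0.0535
ctr [0.5107 0.0899] yaw -0.13 len 0.1004 wid 0.054
ctr [0.5116 0.17  ] yaw 1.0 len 0.1004 wid 0.0556
```

Request:
send_rows(motion="-1 2 -5 1 0; -1 4 -10 3 -0.05; -1 6 -15 5 -0.05; -1 8 -20 7 -0.05; -1 10 -25 7 -0.05")

```text
clock: 17.55
eef_pos: [0.4181, -0.1284, 0.154]
tool_rot: [-0.02, 1.0, 0.001, -0.002]
ft_force: [0.9, -0.6, -0.4]
grip_width: 0.0853
grasp_force: 0.0
```

Request:
send_rows(motion="-1 1.5 -5 0 0; -1 3 -10 0 0; -1 3.5 -13.5 0 0; -1 3.5 -13.5 0 0; -1 3.5 -13.5 0 0")

```text
clock: 18.05
eef_pos: [0.3898, -0.2645, 0.1555]
tool_rot: [-0.018, 1.0, 0.001, -0.0]
ft_force: [-0.1, 0.8, -1.3]
grip_width: 0.0855
grasp_force: 0.0
```

```bash
python3 - <<'E'
from h import *
import pickle
o=bot.get_obs(); im=snap('wrist','w10.png'); pickle.dump(o,open('o10.p','wb')); delta((.374,-.293,.01),182.2,o)
M=model('wrist',o)
g=im.min(2); g[250:]=0
n,l,s,c=cv2.connectedComponentsWithStats((g>150).astype(np.uint8))
for i in range(1,n):
    if s[i,4]>500:
        W=np.array([onz(M,a,b,.035)[:2] for b,a in np.argwhere(l==i)],np.float32); print(s[i],cv2.minAreaRect(W))
E
```

```text
delta [ 1.67 -2.81 14.54] twist -0.002 tilt 0.09 at [ 0.3898 -0.2645  0.1555] clk 18.05
[ 199  119   61  100 4351] ((0.3731856048107147, -0.29477548599243164), (0.10190966725349426, 0.05815981701016426), 1.5014199018478394)
```

View pics/w10.png

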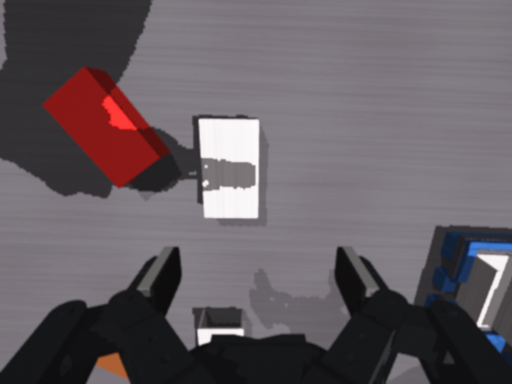

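E (bare open-down) has its web top at corners (199,119), (260,119), (205,217) and (259,218). Red's nearest corner is at (165,152), clear of it.

Request:
send_rows(motion="-0.7 1.7 -3 2 0; -0.7 1.7 -3 6 0; -0.7 1.7 -3 10 0; -0.7 1.7 -3 13.5 0; -0.7 1.7 -3 14.5 0")

```text
clock: 18.6
eef_pos: [0.372, -0.2913, 0.0077]
tool_rot: [-0.02, 1.0, 0.003, -0.003]
ft_force: [-0.2, 0.3, 0.3]
grip_width: 0.0731
grasp_force: 0.0
```

Request:
send_rows(motion="0 0 0 0 0; 1 0 0 0 0; 1 0 0 0 0; 1 0 0 0 0; 1 0 0 0 0")

```text
clock: 19.1
eef_pos: [0.3745, -0.2957, 0.012]
tool_rot: [-0.019, 1.0, -0.001, 0.001]
ft_force: [-1.2, 0.3, -3.3]
grip_width: 0.0549
grasp_force: 64.9
```

Request:
send_rows(motion="1 0 0 -3 0; 1 0 0 -7 0; 1 0 0 -11 0; 1 0 4 -13 0.05; 1 -2 8 -15 0.05")

```text
clock: 19.6
eef_pos: [0.3895, -0.2146, 0.1628]
tool_rot: [0.009, 1.0, -0.0, 0.0]
ft_force: [0.8, -0.3, -2.8]
grip_width: 0.0547
grasp_force: 65.2
```

```bash
python3 - <<'E'
from h import *
delta((.510,.131,.15),179.3)
delta((.510,.131,.15),182.2)
E
```

```text
delta [-11.41  34.78   1.26] twist -0.006 tilt 0.04 at [ 0.3895 -0.2146  0.1628] clk 19.6
delta [-11.41  34.78   1.26] twist -0.057 tilt 0.04 at [ 0.3895 -0.2146  0.1628] clk 19.6
```

Request:
send_rows(motion="1 -1.5 5 0 0; 1 -3 10 0 0; 1 -5 15 0 0; 1 -6.5 20 0 0; 1 -8 25 0 0")

```text
clock: 20.1
eef_pos: [0.4708, 0.0241, 0.1617]
tool_rot: [0.007, 1.0, -0.0, 0.001]
ft_force: [1.4, -1.1, -2.7]
grip_width: 0.0548
grasp_force: 65.3
```

Request:
send_rows(motion="1 -1.5 5 1.5 0; 1 -3.3 9.8 3 0; 1 -3.3 9.8 3.5 0; 1 -3.3 9.8 3.5 0; 1 -3.3 9.8 3.5 0")

```text
clock: 20.6
eef_pos: [0.5039, 0.119, 0.126]
tool_rot: [0.007, 1.0, -0.0, -0.001]
ft_force: [-0.5, -1.5, -2.6]
grip_width: 0.0549
grasp_force: 65.4
```

```bash
python3 - <<'E'
from h import *
import pickle
o=bot.get_obs(); im=snap('wrist','w11.png'); pickle.dump(o,open('o11.p','wb')); delta((.5105,.131,.045),179.3,o)
E
```

```text
delta [-0.65  1.21  8.1 ] twist -0.001 tilt 0.09 at [0.5039 0.119  0.126 ] clk 20.6
```

View pics/w11.png

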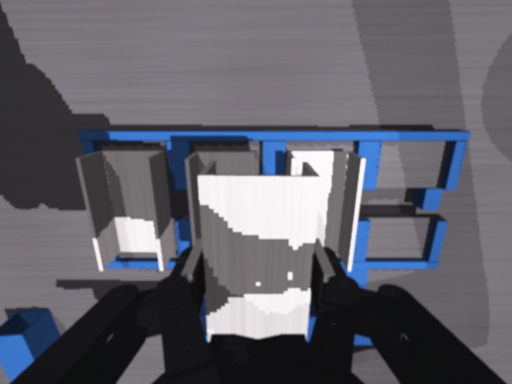

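Held E's web top has corners at (198,176), (320,176), (207,336) and (311,336). It is over the gap between the channels in stations 1 and 2.

```bash
python3 - <<'E'
from h import *
import pickle
o=pickle.load(open('o11.p','rb'))
c=chan([(198,176),(207,336),(320,176),(311.5,336)],.149,o=o); off=c-o['eef_pos'][:2]; print(off)
delta((.510-off[0],.131-off[1],.045),179.3)
M=model('wrist',o)
print('A/C front flange ends y', [onz(M,u,v,.065)[:2].round(3) for u,v in((187,153),(290,152),(364,158))])
E
```

```text
ctr [0.5001 0.1184] yaw -0.55 len 0.0941 wid 0.0577
[-0.00380604 -0.00059769]
delta [-0.94  1.31  8.14] twist -0.002 tilt 0.04 at [0.5042 0.1187 0.1264] clk 20.65
A/C front flange ends y [array([0.457, 0.064]), array([0.457, 0.143]), array([0.462, 0.199])]
```

Request:
send_rows(motion="1 -0.9 1.3 0.5 0; 1 -0.9 1.3 1 0; 1 -0.9 1.3 3.5 0; 1 -0.9 1.3 5.5 0; 1 -0.9 1.3 6.5 0")

```text
clock: 21.15
eef_pos: [0.5126, 0.1318, 0.0593]
tool_rot: [0.007, 1.0, -0.0, -0.001]
ft_force: [-0.1, -0.6, -2.6]
grip_width: 0.0549
grasp_force: 65.3
```

Request:
send_rows(motion="1 0 0 0.5 0; 1 0 0 1 0; 1 0 0 1.4 0; 1 0 0 1.7 0; 1 0 0 1.7 0")

```text
clock: 21.65
eef_pos: [0.5142, 0.1328, 0.0444]
tool_rot: [0.006, 1.0, 0.0, 0.0]
ft_force: [0.2, 0.6, -2.9]
grip_width: 0.0551
grasp_force: 65.4
```

Request:
send_rows(motion="1 0 0 0.1 0; 1 0 0 0.2 0; 1 0 0 0.3 0; 1 0 0 0.3 0")

```text
clock: 22.05
eef_pos: [0.5144, 0.1329, 0.0441]
tool_rot: [0.006, 1.0, 0.0, 0.001]
ft_force: [-5.2, -1.6, 14.6]
grip_width: 0.0549
grasp_force: 67.3
```

Request:
send_rows(motion="0.2 0 0 0 0; -0.3 0 0 0 0; -0.5 0 0 0 0; -0.5 0 0 0 0; -0.5 0 0 0 0")

```text
clock: 22.55
eef_pos: [0.5141, 0.1329, 0.0412]
tool_rot: [0.006, 1.0, 0.0, 0.0]
ft_force: [0.3, -0.4, 0.1]
grip_width: 0.0642
grasp_force: 0.0
```

Request:
send_rows(motion="-0.5 0 0 -2 0; -0.5 0 0 -5 0; -0.7 0 0 -9 0; -1 0 0 -14 0; -1 0 0 -16 0")

```text
clock: 23.05
eef_pos: [0.516, 0.1334, 0.2059]
tool_rot: [0.006, 1.0, 0.001, 0.004]
ft_force: [-0.1, -0.0, -0.1]
grip_width: 0.0854
grasp_force: 0.0
```

Request:
send_rows(motion="-1 0 -5 0 0; -1 0 -10 0 0; -1 0 -15 0 0; -1 0 -20 0 0; -1 0 -25 0 0")

```text
clock: 23.55
eef_pos: [0.5103, -0.119, 0.201]
tool_rot: [0.006, 1.0, 0.0, 0.0]
ft_force: [1.4, 0.8, -0.5]
grip_width: 0.0855
grasp_force: 0.0
```

Request:
send_rows(motion="-1 -3 -4 1 0; -1 -6 -8 3 -0.04; -1 -9 -12 5 -0.04; -1 -10.5 -16.5 6 -0.04; -1 -10.5 -16.5 6 -0.04")

```text
clock: 24.05
eef_pos: [0.613, -0.2882, 0.1361]
tool_rot: [-0.011, 1.0, 0.0, -0.002]
ft_force: [0.3, 0.2, -0.4]
grip_width: 0.0854
grasp_force: 0.0
```

Request:
send_rows(motion="-1 0 0 0 0; -1 0 0 0 0; -1 0 0 0 0")

```text
clock: 24.35
eef_pos: [0.6136, -0.2821, 0.1423]
tool_rot: [-0.014, 1.0, -0.0, 0.001]
ft_force: [-0.6, -0.6, -0.1]
grip_width: 0.0858
grasp_force: 0.0
```

```bash
python3 - <<'E'
from h import *
import pickle
o=bot.get_obs(); im=snap('wrist','w12.png'); pickle.dump(o,open('o12.p','wb')); delta((.624,-.302,.01),182.2,o)
M=model('wrist',o)
g=im.min(2); g[250:]=0
n,l,s,c=cv2.connectedComponentsWithStats((g>150).astype(np.uint8))
for i in range(1,n):
    if s[i,4]>500:
        W=np.array([onz(M,a,b,.035)[:2] for b,a in np.argwhere(l==i)],np.float32); print(s[i],cv2.minAreaRect(W))
E
```

```text
delta [-0.97 -2.02 13.23] twist -0.01 tilt 0.06 at [ 0.6136 -0.2821  0.1423] clk 24.35
[ 205  150   62   98 4345] ((0.6239644885063171, -0.30398738384246826), (0.10176880657672882, 0.058411747217178345), 1.7373814582824707)
```

View pics/w12.png

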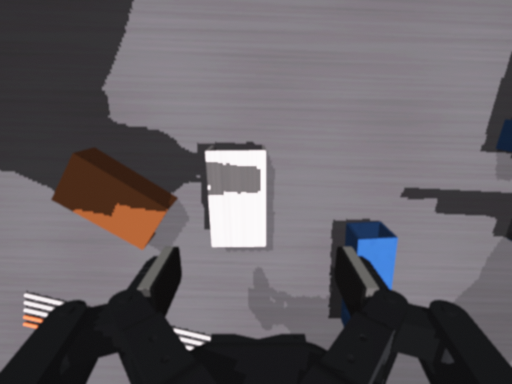

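D (bare open-down, web top) has corners (205,150), (266,150), (211,247) and (266,247). The brown corner at (175,198) is about 33 mm off, and the tube at (370,250) is clear.

Request:
send_rows(motion="-0.7 -1 -2.2 2 -0.01; -0.7 -1 -2.2 6 -0.01; -0.7 -1 -2.2 10 -0.01; -0.7 -1 -2.2 12.5 -0.01; -0.7 -1 -2.2 13.2 -0.01")

```text
clock: 24.9
eef_pos: [0.6217, -0.3028, 0.0061]
tool_rot: [-0.019, 1.0, 0.001, -0.003]
ft_force: [-1.5, -0.8, 0.5]
grip_width: 0.0727
grasp_force: 0.0
```

Request:
send_rows(motion="0 0 0 0 0; 1 0 0 0 0; 1 0 0 0 0; 1 0 0 0 0; 1 0 0 0 0")

```text
clock: 25.4
eef_pos: [0.6247, -0.3056, 0.0103]
tool_rot: [-0.019, 1.0, -0.0, 0.001]
ft_force: [0.2, 0.7, -0.6]
grip_width: 0.0547
grasp_force: 67.4
```

Request:
send_rows(motion="1 0 0 -3 0; 1 0 0 -7 0; 1 0 0 -11 0; 1 4 3 -14 0.05; 1 7 7 -14 0.05")

```text
clock: 25.9
eef_pos: [0.5587, -0.2459, 0.1529]
tool_rot: [0.008, 1.0, -0.002, 0.005]
ft_force: [0.2, 0.5, -2.3]
grip_width: 0.0549
grasp_force: 67.0
```

```bash
python3 - <<'E'
from h import *
delta((.511,.05,.126),179.3)
E
```

```text
delta [ 5.28 29.51  2.51] twist -0.004 tilt 0.59 at [ 0.5587 -0.2459  0.1529] clk 25.9
```

Request:
send_rows(motion="1 3 4 0 0; 1 5.3 8 0 0; 1 5.3 13 0 0; 1 5.3 18 0 0; 1 5.3 23 0 0")

```text
clock: 26.4
eef_pos: [0.5058, -0.0111, 0.1493]
tool_rot: [0.007, 1.0, -0.0, 0.001]
ft_force: [0.8, 0.3, -3.0]
grip_width: 0.0547
grasp_force: 66.9
```

Request:
send_rows(motion="1 0 5 1 0; 1 0 6.5 2.5 0; 1 0 6.5 2.5 0; 1 0 6.5 2.5 0; 1 0 6.5 2.5 0")

```text
clock: 26.9
eef_pos: [0.5074, 0.0515, 0.1243]
tool_rot: [0.007, 1.0, -0.0, 0.001]
ft_force: [0.2, 0.3, -3.6]
grip_width: 0.0552
grasp_force: 66.9
```

```bash
python3 - <<'E'
from h import *
import pickle
o=bot.get_obs(); im=snap('wrist','w13.png'); pickle.dump(o,open('o13.p','wb')); delta((.5125,.0495,.0433),179.3,o); print(o['ft_force'])
E
```

```text
delta [-0.5  -0.19  8.1 ] twist -0.002 tilt 0.07 at [0.5074 0.0515 0.1243] clk 26.9
[ 0.17153584  0.30851905 -3.61599758]
```

View pics/w13.png

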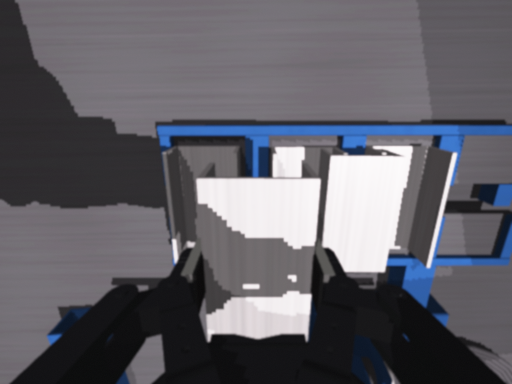

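E sits nested at (365,210), web level between the channels of stations 1 and 2. Held D is at corners (197,178), (321,178), (207,336) and (311,336) over the gap of stations 0 and 1. From here I measure numerically.

```bash
python3 - <<'E'
from h import *
import pickle
o=pickle.load(open('o13.p','rb'))
chan([(331,154),(323,262),(407,156),(386.5,271)],.068,o=o)
c=chan([(197,178),(207,336),(321,178),(311.5,336)],o['eef_pos'][2]+.0247,o=o); off=c-o['eef_pos'][:2]; print(off)
delta((.5087-off[0],.0488-off[1],.0433),179.3)
M=model('wrist',o); im=cv2.imread('pics/w13.png')
print('B,A flange-top fronts',[onz(M,u,v,.065)[:2].round(3) for u,v in((165,150),(322,150),(245,150))])
E
```

```text
ctr [0.5106 0.1328] yaw -0.38 len 0.0961 wid 0.0562
ctr [0.5029 0.0509] yaw -0.61 len 0.0919 wid 0.0574
[-0.00449166 -0.0006012 ]
delta [-0.56 -0.18  8.1 ] twist -0.002 tilt 0.08 at [0.5075 0.0513 0.1243] clk 26.95
B,A flange-top fronts [array([ 0.457, -0.019]), array([0.459, 0.099]), array([0.458, 0.041])]
```

Request:
send_rows(motion="1 -0.5 -0.2 0.5 0; 1 -0.5 -0.2 1 0; 1 -0.5 -0.2 3.5 0; 1 -0.5 -0.2 5.5 0; 1 -0.5 -0.2 6.5 0")

```text
clock: 27.45
eef_pos: [0.5105, 0.0496, 0.0565]
tool_rot: [0.007, 1.0, -0.0, -0.002]
ft_force: [-0.7, -0.1, -2.2]
grip_width: 0.0549
grasp_force: 66.9
```

Request:
send_rows(motion="1 0 0 0.5 0; 1 0 0 1 0; 1 0 0 1.4 0; 1 0 0 1.7 0; 1 0 0 1.7 0")

```text
clock: 27.95
eef_pos: [0.5126, 0.0504, 0.0432]
tool_rot: [0.006, 1.0, 0.0, 0.001]
ft_force: [-1.4, 0.7, 3.9]
grip_width: 0.0551
grasp_force: 67.7
```

Request:
send_rows(motion="1 0 0 0.1 0; 1 0 0 0.2 0; 1 0 0 0.2 0")

```text
clock: 28.25
eef_pos: [0.5125, 0.0504, 0.0431]
tool_rot: [0.006, 1.0, 0.0, 0.001]
ft_force: [-7.4, -1.6, 17.2]
grip_width: 0.0547
grasp_force: 69.5
```

Home. Release, rise, and check the whole pack.

Request:
send_rows(motion="0.2 0 0 0 0; -0.3 0 0 0 0; -0.45 0 0 0 0; -0.45 0 0 0 0; -0.45 0 0 0 0")

```text
clock: 28.75
eef_pos: [0.5125, 0.0505, 0.04]
tool_rot: [0.006, 1.0, 0.0, 0.001]
ft_force: [0.4, 0.3, 0.3]
grip_width: 0.062
grasp_force: 0.0
```

Request:
send_rows(motion="-0.45 0 0 -2 0; -0.45 0 0 -5 0; -0.45 0 0 -9 0; -1 2 1 -14 0; -1 2 3.5 -17 0")

```text
clock: 29.25
eef_pos: [0.4915, 0.0846, 0.212]
tool_rot: [0.008, 1.0, -0.0, 0.0]
ft_force: [1.7, 0.5, 0.2]
grip_width: 0.0849
grasp_force: 0.0
```

Request:
send_rows(motion="-1 0 0 -2 0; -1 0 0 -2 0; -1 0 0 -2 0; -1 0 0 -2 0")

```text
clock: 29.65
eef_pos: [0.4915, 0.0852, 0.2278]
tool_rot: [0.007, 1.0, -0.0, -0.002]
ft_force: [0.8, 0.0, 0.2]
grip_width: 0.0857
grasp_force: 0.0
```

```bash
python3 - <<'E'
from h import *
import pickle
o=bot.get_obs(); im=snap('wrist','w14.png'); pickle.dump(o,open('o14.p','wb')); M=model('wrist',o); print(o['eef_pos'])
g=im.min(2).copy(); g[245:]=0; 
n,l,s,c=cv2.connectedComponentsWithStats((g>150).astype(np.uint8))
for i in range(1,n):
    if s[i,4]>100:
        W=np.array([onz(M,a,b,.068)[:2] for b,a in np.argwhere(l==i)],np.float32); r=cv2.minAreaRect(W);print(s[i],np.round(r[0],4),np.round(r[1],4),round(r[2],1))
for t in('up1','down1'):print(t,[(np.round(b['rect']).astype(int).tolist(),round(b['conf'],2)) for b in boxes_of('wrist',t)])
# expected corner pixels
for n,x,y,z in(('D',.5087,.049,.068),('E',.51,.131,.068)):
    print(n,[proj(M,(x+a,y+b,z)).round(1).tolist() for a in(-.05,.05) for b in(-.028,.028)])
E
```

```text
[0.49145044 0.08521546 0.22780426]
[ 204  147   62   89 3947] [0.5097 0.0553] [0.1093 0.0727] 0.1
[ 273  146   66   90 4991] [0.5099 0.1392] [0.1104 0.0758] 0.3
[348 151  13  81 336] [0.5106 0.1965] [0.0052 0.0993] 89.3
[ 178  162   25   61 1086] [0.5085 0.0024] [0.0747 0.0252] 0.1
[169 191   8  41 181] [ 0.5316 -0.0199] [0.0054 0.0522] 88.7
up1 [([264, 184, 48, 73], 0.76), ([101, 313, 43, 90], 0.61), ([331, 190, 56, 85], 0.55)]
down1 [([300, 191, 57, 88], 0.96), ([228, 194, 52, 83], 0.9)]
D [[201.8, 150.9], [251.6, 150.3], [208.1, 231.4], [253.2, 230.9]]
E [[274.7, 151.2], [324.6, 150.6], [274.1, 231.6], [319.3, 231.2]]
```

Request:
send_rows(motion="-1 0 0 -4 -0.14; -1 0 0 -8 -0.28; -1 0 0 -12 -0.42; -1 0 0 -15 -0.56; -1 0 0 -17 -0.7")

```text
clock: 30.3
eef_pos: [0.4928, 0.0854, 0.4014]
tool_rot: [-0.339, 0.941, -0.0, 0.001]
ft_force: [0.5, -0.3, 0.2]
grip_width: 0.0854
grasp_force: 0.0
```

Request:
send_rows(motion="-1 0 0 0 -0.14; -1 0 0 0 -0.28; -1 0 0 0 -0.42; -1 0 0 0 -0.56; -1 0 0 0 -0.7")

```text
clock: 30.8
eef_pos: [0.4923, 0.0853, 0.3986]
tool_rot: [-0.641, 0.767, 0.0, -0.001]
ft_force: [0.3, 0.4, 0.4]
grip_width: 0.0854
grasp_force: 0.0
```

Request:
send_rows(motion="-1 0 0 0 -0.14; -1 0 0 0 -0.17; -1 0 0 0 -0.17; -1 0 0 0 -0.17")

```text
clock: 31.2
eef_pos: [0.4923, 0.0855, 0.3989]
tool_rot: [-0.702, 0.712, 0.0, -0.001]
ft_force: [-0.9, 0.2, -0.7]
grip_width: 0.0854
grasp_force: 0.0
```

```bash
python3 - <<'E'
from h import *
M=model('top'); im=cv2.imread('pics/top0.png')
print('bar ends', [onz(M,120+a*.375,110+b*.375,.32).round(4) for a,b in((215,49),(335,44))])
print('expected mid px',proj(M,(.6547,.129,.32)), 'expected ends',proj(M,(.6537,.054,.32)),proj(M,(.6556,.204,.32)))
g=im.max(2); print(g[118:136,205:246:5])
delta((.6541,.0841,.36),269.3); o=bot.get_obs(); print(o['joint_pos'].round(3))
E
```

```text
bar ends [array([0.6604, 0.2033, 0.32  ]), array([0.654, 0.055, 0.32 ])]
expected mid px [223.23573489 128.14463573] expected ends [245.93903704 126.55654332] [200.50860251 129.76338559]
[[105 102  96  78 104 104 103 105 108]
 [106 109  88  65 103 110 108 109 114]
 [108 104  91  92 112 116 116 116 115]
 [112 105  99 111 116 116 116 118 114]
 [122 107  99 112 118 118 117 117 115]
 [119 105  93 117 119 117 108 101 100]
 [122 105  94 120 128  96  82  75  75]
 [119 109  77 142 154  61  54  53  70]
 [ 90  88  60 172 182  52  58  57  71]
 [ 58  60  57 191 193  58  56  52  67]
 [ 55  53  57 187 185  58  48  49  69]
 [ 55  53  55 171 161  54  60  64  98]
 [ 53  48  52 136 137  77  94 101 117]
 [ 55  58  66 113 105 102 115 119 117]
 [ 90  92  91 103  82 116 117 121 121]
 [113 101 100  90  79 113 119 117 119]
 [115  79 106  91  76 115 120 119 122]
 [114  65 104  90  78 116 119 120 120]]
delta [ -0.1  -16.18   3.87] twist -0.002 tilt 0.07 at [0.4923 0.0855 0.3989] clk 31.2
[ 0.172  0.241  0.437  1.768  0.    -1.384]
```

Request:
send_rows(motion="-0.3 0 -4 0 0; -0.3 0 -8 0 0; -0.3 0 -12 0 0; -0.3 0 -16.2 0 0; -0.3 0 -16.2 0 0")

```text
clock: 31.7
eef_pos: [0.6581, 0.0832, 0.3936]
tool_rot: [-0.702, 0.712, 0.002, -0.002]
ft_force: [0.4, 1.2, -1.2]
grip_width: 0.0556
grasp_force: 0.0
```

```bash
python3 - <<'E'
from h import *
o=bot.get_obs(); print(o['joint_pos'].round(3))
im=snap('wrist','w15.png'); M=model('wrist',o)
delta((.6541,.0841,.301),269.3,o)
print('expected bar',proj(M,(.6541,.0841,.33)),proj(M,(.6537,.058,.33)))
g=im.max(2).astype(int)
u0=int(proj(M,(.6541,.0841,.33))[0])
print(im.shape,[ (v,g[v,190:330:6].tolist()) for v in range(150,300,15)])
E
```

```text
[ 0.126  0.702  1.163  2.037 -0.    -1.43 ]
delta [-0.1   0.35  9.26] twist -0.003 tilt 0.33 at [0.6581 0.0832 0.3936] clk 31.7
expected bar [261.77721155 211.54500635] [261.95825387 181.04965683]
(384, 512, 3) [(150, [141, 146, 143, 143, 143, 145, 144, 145, 116, 120, 102, 103, 102, 95, 255, 50, 122, 122, 72, 206, 242, 249, 249, 248]), (165, [140, 144, 142, 144, 140, 143, 141, 130, 116, 117, 56, 104, 127, 58, 255, 50, 118, 120, 57, 157, 177, 254, 254, 254]), (180, [138, 144, 145, 143, 138, 118, 118, 119, 118, 118, 29, 43, 50, 44, 255, 58, 117, 117, 86, 158, 254, 254, 254, 254]), (195, [109, 114, 110, 40, 80, 121, 122, 122, 122, 119, 25, 42, 47, 43, 246, 66, 118, 118, 141, 152, 254, 254, 254, 254]), (210, [124, 123, 124, 123, 113, 109, 39, 128, 124, 124, 40, 41, 47, 43, 253, 145, 239, 232, 205, 156, 97, 97, 95, 96]), (225, [123, 123, 123, 121, 121, 119, 112, 79, 124, 123, 30, 42, 49, 33, 251, 86, 119, 123, 236, 131, 132, 129, 123, 122]), (240, [119, 95, 88, 39, 117, 119, 114, 111, 120, 120, 63, 38, 42, 35, 200, 101, 119, 122, 212, 125, 33, 89, 148, 155]), (255, [87, 89, 21, 23, 121, 117, 112, 118, 121, 120, 132, 193, 209, 164, 183, 106, 119, 134, 140, 128, 17, 38, 90, 35]), (270, [90, 20, 22, 16, 100, 112, 118, 137, 143, 142, 121, 193, 208, 161, 232, 137, 144, 146, 145, 131, 18, 16, 34, 74]), (285, [25, 25, 16, 141, 143, 137, 140, 141, 141, 136, 89, 40, 43, 29, 212, 144, 142, 144, 142, 143, 46, 17, 20, 22])]
```

```bash
python3 - <<'E'
from h import *
import re
g=cv2.imread('pics/w15.png').max(2).astype(int)
for v in(190,205,215,228): print(v,g[v,240:280].tolist())
o=bot.get_obs(); delta((.6541,.0841,.301),269.3,o);M=model('wrist',o);print(onz(M,260,210,.325))
E
```

```text
190 [119, 119, 118, 119, 119, 115, 99, 75, 51, 33, 24, 29, 31, 35, 38, 41, 41, 43, 46, 47, 49, 49, 48, 46, 48, 48, 47, 47, 45, 42, 39, 41, 93, 207, 255, 255, 242, 153, 71, 52]
205 [121, 122, 122, 122, 121, 122, 123, 116, 95, 68, 41, 29, 32, 34, 37, 40, 42, 43, 45, 46, 48, 48, 49, 49, 47, 47, 47, 45, 43, 40, 35, 60, 163, 244, 253, 250, 203, 106, 51, 42]
215 [122, 123, 124, 123, 123, 123, 124, 119, 100, 64, 34, 28, 32, 35, 38, 41, 42, 43, 45, 46, 48, 48, 49, 50, 48, 49, 48, 45, 43, 40, 35, 63, 168, 245, 253, 250, 196, 92, 45, 64]
228 [121, 121, 121, 123, 123, 124, 122, 111, 79, 46, 29, 27, 31, 34, 36, 37, 38, 40, 41, 41, 42, 42, 41, 41, 41, 38, 38, 35, 33, 30, 30, 80, 183, 246, 251, 237, 160, 74, 45, 60]
delta [-0.11  0.28  9.29] twist -0.003 tilt 0.36 at [0.6575 0.0831 0.3938] clk 31.75
[0.65486158 0.08474281 0.325     ]
```

Request:
send_rows(motion="-0.3 0 0.25 2 0; -0.3 0 0.25 4 0; -0.3 0 0.25 6 0; -0.3 0 0.25 8 0; -0.3 0 0.25 9.2 0")

```text
clock: 32.25
eef_pos: [0.6504, 0.0833, 0.3062]
tool_rot: [-0.702, 0.712, 0.001, -0.001]
ft_force: [0.3, 0.2, -0.7]
grip_width: 0.0555
grasp_force: 0.0
```

Request:
send_rows(motion="0 0 0 0 0; 0.3 0 0 0 0; 0.5 0 0 0 0; 1 0 0 0 0; 1 0 0 0 0")

```text
clock: 32.75
eef_pos: [0.6532, 0.0834, 0.3094]
tool_rot: [-0.702, 0.712, -0.002, 0.002]
ft_force: [2.7, -0.5, 4.2]
grip_width: 0.0183
grasp_force: 59.0
```

```bash
python3 - <<'E'
from h import *
o=bot.get_obs(); print(o['grip_width'],o['grasp_force'],o['ft_force'],o['joint_pos'].round(3)); delta((.6545,.0841,.301),269.3,o)
E
```

```text
0.018262295380004036 58.95657420158386 [ 2.73407622 -0.50717509  4.1672057 ] [ 0.127  0.578  0.713  1.701 -0.    -1.43 ]
delta [-0.07 -0.12  0.84] twist -0.002 tilt 0.29 at [0.6532 0.0834 0.3094] clk 32.75
```

Request:
send_rows(motion="0.1 0 0 0 0; 0.1 0 -0.1 0.4 0; 0.1 0 -0.1 0.8 0; 0.1 0 -0.1 0.8 0; 0.1 0 -0.1 0.8 0")

```text
clock: 33.25
eef_pos: [0.6523, 0.0834, 0.2989]
tool_rot: [-0.702, 0.712, 0.001, -0.001]
ft_force: [0.1, 0.2, -0.2]
grip_width: 0.0381
grasp_force: 0.0
```

Request:
send_rows(motion="0.5 0 0 0 0; 1 0 0 0 0; 1 0 0 0 0; 1 0 0 0 0; 1 0 0 0 0")

```text
clock: 33.75
eef_pos: [0.6534, 0.0834, 0.2999]
tool_rot: [-0.702, 0.712, -0.001, 0.001]
ft_force: [3.9, 0.1, 1.5]
grip_width: 0.0183
grasp_force: 58.5
```

```bash
python3 - <<'E'
from h import *
o=bot.get_obs(); print(o['grip_width'],o['grasp_force'],o['ft_force'],o['joint_pos'].round(3)); delta((.6545,.0841,.301),269.3,o)
p=o['eef_pos'].copy()
# arc plan: phi, tool y cm (= -world x*~-1), z down cm
r=.228
for f in np.arange(0,1.6,.1): print(round(f,2),'y %.2f z %.2f'%(r*np.sin(f)*100, r*(1-np.cos(f))*100))
E
```

```text
0.01828033750330075 58.545700907707214 [3.93031177 0.07623034 1.51954353] [ 0.127  0.579  0.69   1.68  -0.    -1.43 ]
delta [-0.07 -0.11 -0.1 ] twist -0.001 tilt 0.1 at [0.6534 0.0834 0.2999] clk 33.75
0.0 y 0.00 z 0.00
0.1 y 2.28 z 0.11
0.2 y 4.53 z 0.45
0.3 y 6.74 z 1.02
0.4 y 8.88 z 1.80
0.5 y 10.93 z 2.79
0.6 y 12.87 z 3.98
0.7 y 14.69 z 5.36
0.8 y 16.36 z 6.92
0.9 y 17.86 z 8.63
1.0 y 19.19 z 10.48
1.1 y 20.32 z 12.46
1.2 y 21.25 z 14.54
1.3 y 21.97 z 16.70
1.4 y 22.47 z 18.92
1.5 y 22.74 z 21.19
```

Request:
send_rows(motion="1 0 2.3 0.1 0; 1 0 4.5 0.45 0; 1 0 6.75 1 0; 1 0 8.9 1.8 0; 1 0 10.9 2.8 0")

```text
clock: 34.25
eef_pos: [0.546, 0.0849, 0.2748]
tool_rot: [-0.702, 0.712, -0.004, 0.004]
ft_force: [9.8, -0.5, 0.0]
grip_width: 0.0179
grasp_force: 61.6
```

Request:
send_rows(motion="1 0 1.95 1.2 0; 1 0 3.75 2.55 0; 1 0 5.45 4.1 0; 1 0 6.95 5.85 0; 1 0 8.3 7.7 0")

```text
clock: 34.75
eef_pos: [0.4635, 0.0861, 0.1972]
tool_rot: [-0.702, 0.712, -0.003, 0.004]
ft_force: [0.9, -0.6, 9.3]
grip_width: 0.0182
grasp_force: 63.2
```

Request:
send_rows(motion="1 0 1.1 2 0; 1 0 2.05 4.05 0; 1 0 2.8 6.2 0; 1 0 3.3 8.4 0; 1 0 3.45 9.55 0")

```text
clock: 35.25
eef_pos: [0.4294, 0.0866, 0.1005]
tool_rot: [-0.702, 0.712, -0.003, 0.003]
ft_force: [2.0, -1.3, 11.5]
grip_width: 0.018
grasp_force: 69.9
```

```bash
python3 - <<'E'
from h import *
o=bot.get_obs(); print(o['grip_width'],o['grasp_force'],o['ft_force'],o['eef_pos'], 'phi',np.arctan2(.6547-o['eef_pos'][0],o['eef_pos'][2]+.019-.092), np.hypot(.6547-o['eef_pos'][0],o['eef_pos'][2]+.019-.092))
E
```

```text
0.018023380339835453 69.90869879722595 [ 1.9780974  -1.2677547  11.45352798] [0.42938949 0.08663117 0.10054657] phi 1.4491395904710438 0.2269881882331826
```

Request:
send_rows(motion="1 0 0.1 0.9 0; 1 0 0.17 1.8 0; 1 0 0.17 2.5 0; 1 0 0.17 2.9 0; 1 0 0.17 2.9 0")

```text
clock: 35.75
eef_pos: [0.4273, 0.0867, 0.072]
tool_rot: [-0.702, 0.712, -0.002, 0.002]
ft_force: [1.1, -1.2, 9.7]
grip_width: 0.0182
grasp_force: 72.0
```

Request:
send_rows(motion="1 0 0 0.2 0; 1 0 0 0.4 0; 1 0 0 0.5 0; 1 0 0 0.5 0")

```text
clock: 36.15
eef_pos: [0.4272, 0.0867, 0.0681]
tool_rot: [-0.702, 0.712, -0.002, 0.002]
ft_force: [-0.3, -1.6, 16.4]
grip_width: 0.0182
grasp_force: 74.0
```

Request:
send_rows(motion="1 0 0 0.1 0; 1 0 0 0.2 0; 1 0 0 0.2 0; 1 0 0 0.2 0; 1 0 0 0.2 0")

```text
clock: 36.65
eef_pos: [0.4272, 0.0867, 0.068]
tool_rot: [-0.702, 0.712, -0.002, 0.003]
ft_force: [-5.3, -3.2, 33.4]
grip_width: 0.0181
grasp_force: 75.5
```

Request:
send_rows(motion="1 0 0 0 0; 1 0 0 0 0; 1 0 0 0 0; 1 0 0 0 0; 1 0 0 0 0")

```text
clock: 37.15
eef_pos: [0.4272, 0.0867, 0.068]
tool_rot: [-0.702, 0.712, -0.002, 0.003]
ft_force: [-5.7, -2.6, 33.9]
grip_width: 0.0179
grasp_force: 75.5
```

Request:
send_rows(motion="1 0 0 0 0; 1 0 0 0 0; 1 0 -0.05 -0.7 0; 1 0 -0.08 -1.4 0; 1 0 -0.1 -2.4 0")

```text
clock: 37.65
eef_pos: [0.428, 0.0867, 0.0887]
tool_rot: [-0.702, 0.712, -0.002, 0.002]
ft_force: [8.6, -0.7, 1.3]
grip_width: 0.018
grasp_force: 73.3
```

Request:
send_rows(motion="1 0 -0.1 -1.1 0; 1 0 -0.26 -2.25 0; 1 0 -0.45 -3.35 0; 1 0 -0.75 -4.45 0; 1 0 -1.1 -5.55 0")

```text
clock: 38.15
eef_pos: [0.4415, 0.0865, 0.1445]
tool_rot: [-0.702, 0.712, -0.003, 0.004]
ft_force: [18.9, -1.7, -4.2]
grip_width: 0.018
grasp_force: 78.4
```

```bash
python3 - <<'E'
from h import *
o=bot.get_obs(); x=.6534-o['eef_pos'][0]; z=o['eef_pos'][2]-.2999+.228; print(o['grip_width'],o['grasp_force'],o['ft_force'],o['eef_pos'], 'phi',np.arctan2(x,z), np.hypot(x,z))
E
```

```text
0.017983652224462115 78.38322043418884 [18.87041995 -1.68697196 -4.15808603] [0.44151241 0.0865006  0.14449896] phi 1.240702598249538 0.22397982253126117
```

Request:
send_rows(motion="1 0 -0.6 -1.1 0; 1 0 -1.15 -2.1 0; 1 0 -1.65 -3.15 0; 1 0 -2.2 -4.15 0; 1 0 -2.8 -5.15 0")

```text
clock: 38.65
eef_pos: [0.4673, 0.0861, 0.1949]
tool_rot: [-0.702, 0.712, -0.002, 0.002]
ft_force: [11.6, 1.2, -7.6]
grip_width: 0.0181
grasp_force: 76.3
```

```bash
python3 - <<'E'
from h import *
o=bot.get_obs(); x=.6534-o['eef_pos'][0]; z=o['eef_pos'][2]-.2999+.228; print(o['grip_width'],o['grasp_force'],o['ft_force'],o['eef_pos'], 'phi',np.arctan2(x,z), np.hypot(x,z))
E
```

```text
0.01807343604172417 76.27241134643555 [11.60024779  1.16128171 -7.64243696] [0.46727687 0.08612138 0.19491808] phi 0.9867618555236679 0.2231037164824163
```

Request:
send_rows(motion="1 0 -0.75 -0.85 0; 1 0 -1.45 -1.75 0; 1 0 -2.2 -2.6 0; 1 0 -3 -3.45 0; 1 0 -3.8 -4.2 0")

```text
clock: 39.15
eef_pos: [0.5012, 0.0857, 0.2361]
tool_rot: [-0.702, 0.712, 0.002, -0.001]
ft_force: [0.6, 0.4, -0.6]
grip_width: 0.0179
grasp_force: 73.1
```

```bash
python3 - <<'E'
from h import *
o=bot.get_obs(); x=.6534-o['eef_pos'][0]; z=o['eef_pos'][2]-.2999+.228; print(o['grip_width'],o['grasp_force'],o['ft_force'],o['eef_pos'], 'phi',np.arctan2(x,z), np.hypot(x,z))
E
```

```text
0.017875549302460374 73.13557863235474 [ 0.56578062  0.40450335 -0.64631481] [0.50124096 0.08566661 0.23608461] phi 0.7474021932216162 0.2238503070595526
```

Request:
send_rows(motion="1 0 -0.85 -0.75 0; 1 0 -1.75 -1.45 0; 1 0 -2.7 -2.1 0; 1 0 -3.65 -2.7 0; 1 0 -4.65 -3.25 0")

```text
clock: 39.65
eef_pos: [0.5461, 0.0851, 0.2703]
tool_rot: [-0.702, 0.712, 0.002, -0.002]
ft_force: [-5.1, 0.2, 10.9]
grip_width: 0.0178
grasp_force: 70.2
```

Request:
send_rows(motion="1 0 -1 -0.5 0; 1 0 -2.05 -0.95 0; 1 0 -3.1 -1.35 0; 1 0 -4.2 -1.7 0; 1 0 -5.3 -2 0")

```text
clock: 40.15
eef_pos: [0.6009, 0.0843, 0.29]
tool_rot: [-0.702, 0.712, 0.001, -0.0]
ft_force: [-2.1, 0.6, 7.4]
grip_width: 0.0183
grasp_force: 72.3
```

```bash
python3 - <<'E'
from h import *
o=bot.get_obs(); x=.6534-o['eef_pos'][0]; z=o['eef_pos'][2]-.2999+.228; print(o['grip_width'],o['grasp_force'],o['ft_force'],o['eef_pos'], 'phi',np.arctan2(x,z), np.hypot(x,z)); delta((.6534,.0834,.2999),269.3,o)
E
```

```text
0.018300942849043794 72.25512027740479 [-2.13405516  0.58097232  7.39858946] [0.60086638 0.08434739 0.29001733] phi 0.23634877956350672 0.22435452293365735
delta [ 0.02 -5.25 -1.  ] twist -0.001 tilt 0.11 at [0.6009 0.0843 0.29  ] clk 40.15
```

Request:
send_rows(motion="1 0 -1.1 -0.3 0; 1 0 -2.25 -0.5 0; 1 0 -3.4 -0.63 0; 1 0 -4.4 -0.7 0; 1 0 -5.1 -0.72 0")

```text
clock: 40.65
eef_pos: [0.6517, 0.0837, 0.2953]
tool_rot: [-0.702, 0.712, 0.002, -0.002]
ft_force: [3.2, 1.7, -0.0]
grip_width: 0.0179
grasp_force: 73.8
```

Request:
send_rows(motion="1 0 -0.2 0 0; 1 0 -0.4 0 0; 1 0 -0.4 0 0; 1 0 -0.4 0 0")

```text
clock: 41.05
eef_pos: [0.6553, 0.0836, 0.2952]
tool_rot: [-0.702, 0.712, 0.001, -0.001]
ft_force: [-5.5, 0.7, 1.7]
grip_width: 0.0181
grasp_force: 74.1
```

Request:
send_rows(motion="0.6 0 0 0 0; 0.2 0 0 0 0; 0 0 0 0 0; -0.2 0 0 0 0; -0.2 0 0 0 0")

```text
clock: 41.55
eef_pos: [0.6575, 0.0832, 0.296]
tool_rot: [-0.702, 0.712, -0.0, 0.0]
ft_force: [-0.3, 1.2, -0.2]
grip_width: 0.0509
grasp_force: 0.0
```

Request:
send_rows(motion="-0.2 0 0 -2 0; -0.2 0 0 -4 0; -0.2 0 0 -7 0; -0.2 0 0 -9 0; -0.2 0 0 -9 0")

```text
clock: 42.05
eef_pos: [0.6582, 0.0834, 0.3893]
tool_rot: [-0.702, 0.712, -0.002, 0.003]
ft_force: [0.6, 0.1, 0.5]
grip_width: 0.0511
grasp_force: 0.0
```

Request:
send_rows(motion="-0.2 0 4 0 0; -0.2 0 8 0 0; -0.2 0 12 0 0; -0.2 0 16 0 0; -0.2 0 18 0 0")

```text
clock: 42.55
eef_pos: [0.4736, 0.0856, 0.3851]
tool_rot: [-0.702, 0.712, 0.0, -0.0]
ft_force: [1.0, -0.8, 1.5]
grip_width: 0.0513
grasp_force: 0.0
```

Request:
send_rows(motion="-0.2 0 5 0 0; -0.2 0 10 0 0; -0.2 0 10 0 0; -0.2 0 10 0 0; -0.2 0 10 0 0")

```text
clock: 43.05
eef_pos: [0.3779, 0.0872, 0.3853]
tool_rot: [-0.702, 0.712, -0.0, 0.0]
ft_force: [0.4, -0.6, 0.5]
grip_width: 0.0513
grasp_force: 0.0
```

```bash
python3 - <<'E'
from h import *
for n in('top','scene','wrist'):
    o=bot.get_obs(); im=snap(n,n+'_end.png'); M=model(n,o)
    for t in('up1','down1','press_arm'):print(n,t,[(np.round(b['rect']).astype(int).tolist(),round(b['conf'],2)) for b in boxes_of(n,t)])
    if n!='x':
        for k,x,y,z in(('D',.5087,.049,.068),('E',.51,.131,.068)):
            q=np.array([proj(M,(x+a,y+b,z)) for a in(-.05,.05) for b in(-.028,.028)]); print(k,((q.max(0)+q.min(0))/2).round(1),(q.max(0)-q.min(0)).round(1))
    g=im.max(2)
    if n=='top': print(g[120:134,235].tolist(), 'start',cv2.imread('pics/top0.png').max(2)[120:134,235].tolist())
print(o['eef_pos'],o['ft_force'])
a=cv2.imread('pics/top0.png').astype(int);b=cv2.imread('pics/top_end.png').astype(int);d=np.abs(a-b).max(2)
for k,(u,v,w,h) in dict(brush=(144,234,26,66),hammer=(199,256,57,26),tube=(299,130,17,41),bar=(223,128,50,10)).items(): print(k,d[v-h//2:v+h//2,u-w//2:u+w//2].mean().round(1))
E
```

```text
top up1 [([227, 166, 95, 89], 0.57), ([266, 186, 14, 24], 0.52), ([220, 194, 9, 25], 0.42)]
top down1 [([378, 223, 33, 31], 0.75), ([372, 148, 27, 21], 0.69)]
top press_arm [([225, 137, 83, 29], 0.63), ([227, 165, 98, 84], 0.22)]
D [252.3 184.8] [17.1 27.3]
E [230.4 186.3] [16.9 27.3]
[107, 112, 111, 105, 77, 51, 54, 56, 49, 59, 85, 109, 112, 112] start [116, 116, 117, 108, 82, 54, 58, 56, 48, 60, 94, 115, 117, 119]
scene up1 [([248, 203, 23, 18], 0.69), ([271, 241, 28, 16], 0.62), ([258, 228, 88, 94], 0.59)]
scene down1 [([257, 212, 28, 19], 0.94), ([185, 149, 18, 19], 0.73), ([246, 129, 23, 19], 0.71), ([268, 226, 28, 23], 0.7), ([257, 229, 86, 94], 0.61), ([235, 214, 35, 67], 0.2)]
scene press_arm [([233, 212, 36, 67], 0.93)]
D [256.5 208.7] [29.2 20.1]
E [266.  224.5] [30.1 21.3]
wrist up1 [([185, 198, 56, 33], 0.7), ([177, 106, 69, 41], 0.7), ([186, 155, 56, 34], 0.65)]
wrist down1 [([180, 178, 58, 37], 0.97), ([177, 136, 64, 30], 0.9)]
wrist press_arm [([53, 208, 105, 242], 0.86), ([115, 204, 229, 249], 0.69)]
D [178.1 132.8] [63.3 35. ]
E [182.4 180.2] [59.7 31.3]
[0.37763292 0.08720327 0.38543667] [ 0.10402824  0.95432451 -0.40615441]
brush 8.5
hammer 7.0
tube 9.2
bar 7.4
```

```bash
python3 - <<'E'
from h import *
o=bot.get_obs(); im=snap('wrist'); M=model('wrist',o)
g=im.min(2)
n,l,s,c=cv2.connectedComponentsWithStats((g>150).astype(np.uint8))
for i in range(1,n):
    if s[i,4]>80 and s[i,1]<260:
        W=np.array([onz(M,a,b,.068)[:2] for b,a in np.argwhere(l==i)],np.float32); r=cv2.minAreaRect(W);print(s[i],np.round(r[0],4),np.round(r[1],4),round(r[2],1))
x=175
print(g[85:235,x].tolist()); print([(v,onz(M,x,v,.068)[1].round(3).item()) for v in range(85,235,15)])
E
```

```text
[ 405   37  102  121 4271] [0.0418 0.0037] [0.1711 0.1832] 0.1
[402  71  11  54 216] [ 0.1381 -0.001 ] [0.0105 0.0803] 1.4
[ 143   87   68   21 1244] [ 0.5051 -0.0077] [0.0302 0.1064] 89.2
[ 144  115   69   41 2430] [0.5089 0.0528] [0.066 0.11 ] 89.2
[   0  129   60  201 1094] [0.8135 0.2495] [0.4224 0.0127] 89.2
[ 151  164   66   40 2188] [0.5089 0.1376] [0.0722 0.1127] 89.3
[159 213  54   3 115] [0.5117 0.1954] [0.004  0.0979] 89.3
[42, 94, 175, 225, 225, 204, 212, 227, 231, 231, 231, 232, 239, 244, 246, 246, 246, 247, 248, 249, 246, 225, 161, 120, 115, 117, 118, 118, 115, 123, 171, 230, 245, 248, 248, 248, 249, 249, 248, 246, 246, 246, 247, 247, 248, 249, 249, 249, 249, 249, 249, 248, 248, 248, 249, 249, 249, 249, 249, 249, 249, 249, 250, 250, 248, 242, 238, 232, 201, 149, 120, 115, 116, 116, 116, 107, 93, 81, 92, 153, 227, 248, 250, 250, 250, 250, 250, 250, 249, 249, 249, 249, 250, 251, 251, 251, 251, 250, 250, 250, 250, 251, 251, 250, 247, 242, 239, 238, 239, 241, 240, 239, 238, 237, 233, 199, 130, 80, 72, 72, 71, 71, 68, 65, 62, 62, 64, 86, 145, 194, 187, 120, 64, 56, 61, 78, 100, 114, 114, 113, 113, 112, 111, 111, 111, 111, 111, 111, 111, 111]
[(85, -0.026), (100, -0.003), (115, 0.02), (130, 0.044), (145, 0.069), (160, 0.094), (175, 0.121), (190, 0.149), (205, 0.177), (220, 0.207)]
```

```bash
python3 -c "
from h import *
print(workorder.job_done())"
```

```text
the job is handed in; nothing more can be done
None
```

I built the pack with three open-up channels in stations 0–2 and two open-down ones nested astride them, pressed it for over a second at about 34 N on the T-bar, eased the arm back upright, and handed it in; no verdict came back.

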